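# Take down a pellet die after pressing and put its parts away

## Robot

A 6-joint arm with a two-finger parallel gripper is mounted at the origin on the work surface; the furniture and walls round the work are solid. World frame = base frame: x ahead of the robot, y to its left, z up, the work surface at z = 0. Lengths are in m, angles in rad, forces in N, time in s.
With the tool pointing down it reaches from about 0.425 to 0.95 m from the base axis. Payload 3.5 kg.
Tool frame: the origin (TCP) lies midway between the tips of the shut fingers; the grasp point (between the pads) lies 19 mm behind it; z points along the fingers, y is the line along which they close (so a half turn about z gives the same grasp; the last joint's range is limited). The gripper opens to 85 mm and grips with 20 to 120 N. Pads are 22 mm wide; open, the fingers measure 114 mm over their backs; the gripper's body (76 mm by 85 mm) begins 54 mm behind the grasp point. The pads swing forward as they close: fully open they stand 13 mm farther back than shut.
Start: joints at [1.013, 0.286, 1.577, -0, 1.279, -0.15], TCP at [0.268, 0.62, 0.231] pointing down, gripper open.
Joint ranges: [-2.77, 2.77], [-0.9, 2.22], [0.21, 2.48], [-1.53, 4.67], [0.24, 2.81], [-2.84, 2.84]. Speed limits (rad/s): [2.79, 2.79, 3.14, 3.14, 3.14, 3.14].

## Interface

Orientations are given as a unit quaternion [x, y, z, w].
In Python, from plant import ctrl gives the robot as it stands.
- The arm moves only by the tool send_rows, never from a script. Its argument "series" is a list that holds one entry, the list of rows, each a list of 7 numbers: the shift along the tool's x, y, z in cm, then the turn, a rotation vector about the tool's x, y, z in rad, then the opening, from -1 (shut) to 1 (fully open). In form: [[[x, y, z, rx, ry, rz, jaw], ...]]. A call has 1 to 10 rows; each row shifts and turns the commanded pose from where the row before left it, along the tool's axes as they then stand; what a row does not reach is not made up. A row lasts 1/8 s, in which the tool goes at most 62.5 mm and 10.7 degrees, less where a joint would pass 70% of its speed; a pose out of reach is approached as far as the arm can. A call is refused whole if a number of a shift passes 6.25 or a number of a turn 0.188, either way. A call with a gripper value outside its range is refused whole. The fingers move at their own pace and stop on an object; "force" is the grip in N (left out, the last holds). Time passes only in rows, so rows that do not move let the fingers close. It gives the time, the measured TCP pose, the force, the opening and the grip force at its end, in the units of the state.
- ctrl.get_state(): the state, without advancing time (a new reading comes with each control period).
- ctrl.read_camera(name): name is "scene" or "top" or "wrist"; returns a dict with "img" (480x640x3 uint8, red, green, blue), "fx", "fy", "cx", "cy" (pixels), "R" (3x3) and "t" (3): a world point X has camera coordinates R X + t; the wrist camera has in their place "hand_eye" (4x4, takes a point from camera to tool coordinates, whose origin is the TCP and whose axes are the flange's). Camera axes: x right, y down, z forward; pixel columns grow to the right and rows downward; lengths in m; the calibration is good to about 2 mm. A picture is of the moment at which its call begins: read the wrist's pose just before it. There is no depth.
- ctrl.sign_off(): hands the job in; it is judged then, once.
The state is a dict: "time": time; "qpos": joint angles; "dq": joint speeds; "joint_efforts": joint torques, N m; "eef_pos": TCP position; "tcp_rot": TCP orientation; "contact_force": force on the tool from outside, world axes, zero at the start; "wrist_torque": the same for the moment, N m; "opening": opening from 0.0 (shut) to 1.0 (fully open); "finger_force": force on a finger pad.
Only numpy, scipy, OpenCV 4.12 (cv2) and the standard library are available. Lean on these libraries where they do the work, as an engineer would, in place of code of your own. Each camera call takes 0.05 s, during which the arm holds its last target. There are 200 camera calls.

## Task

The sample pellet has been pushed out of the pressing die onto the flat slide under it: first draw the slide straight out from under the standing die without shifting the die, and lay it, kept level, in the middle of the shallow steel sample tray. Then take the die apart from the top and put each part upright in its own place in the wooden case: the plunger hung by its head in the narrow bore, the round sleeve in the empty round recess, last the U-shaped block in the square recess. Leave the die base that is already in the case where it is.

Things in the scene. Friction and masses are not known exactly. Their poses are not given: they have to be found in the camera images.
- pellet_slide: Aluminium strip 94 x 20 x 5 mm (60 g) lying on the bench. Origin: centre of its underside; x from tab to pellet, z up. Upright grip tab at x = -42 mm: 10 thick (x), 20 wide (y), top 26 mm up. Fixed white pellet 13 mm across at x = +36, 3 mm high. Pellet end starts in the block's slot under the die, tab outside; free once drawn 45 mm along its -x.
- pushout_block: U-shaped steel block 62 x 62 mm, 25 high, 0.3 kg, at the bottom of the die. Origin: centre of the underside, z up. Slot 30 mm wide, full height, open to its -x, closed by a 19 mm wall at +x; 16 mm legs along its +y and -y sides: grip across y (62 mm). Square seat 52 x 52, 3 mm deep, in its top (floor at z = 22) holds the sleeve.
- sleeve: Steel die sleeve, a thick upright tube with two thin dark seal rings round it: 48 mm outside, bore 23 mm, 36 mm high, 0.25 kg. Origin: centre of its lower end, z up. It starts in the seat of the U-shaped block.
- plunger: Steel plunger, 0.18 kg: round stem 18 mm across, 42 mm long, pointing down; round head above it 36 mm across, 20 mm high, dark band. Origin: stem tip, z up: head from z = 42 to 62 mm. At the start the stem is down in the sleeve's bore and the head rests on the sleeve; it lifts straight out, loose.
- die_base: Steel die base: round flange 56 mm across, 10 mm high, with a 21 mm spigot on top (24 mm in all). Already in its own round recess of the wooden case. Origin: centre of the underside. It stays there.
- plunger_insert: Grey insert 93 x 93 x 45 mm with one round bore, 28 mm, right through its centre: the plunger's place, its head resting on top. One of four fixed equal-sized inserts, two by two in any order, in a wooden case 202 mm square (walls 44 mm high, below the insert tops). Origin: centre of its underside, 5 mm above the bench; top at z = 45 mm.
- sleeve_insert: Grey insert, outside like the plunger's (93 x 93 x 45 mm), with an empty round recess 64 mm across, 8 mm deep, in the centre of its top: the sleeve's place. Origin: centre of its underside, 5 mm above the bench; recess floor at z = 37 mm, top at 45.
- block_insert: Grey insert, outside like the plunger's (93 x 93 x 45 mm), with a square recess 80 x 80 mm, 8 mm deep, in its top, sides along its x and y: the U-shaped block's place, turned any way that is square to it. Origin: centre of its underside, 5 mm above the bench; recess floor at z = 37 mm, top at 45.
- sample_tray: Shallow open steel tray fixed on the bench, 130 x 56 mm outside, walls 3 thick and 9 mm high, floor 3 mm thick: the slide's place. Origin: centre of its underside; x along its length. The slide lies lengthwise in its middle, either way round.
Things that resemble listed ones, but are neither listed nor needed, are in the scene too. Leave any purple or red look-alike of the sleeve alone.

How it is judged:
On the way, in this order (a step that is already met when the one before it is completed fails the run):
1. the slide is drawn clear of the block while the die still stands undisturbed (horizontal distance between pellet_slide and pushout_block above 0.083 m and distance of each of pushout_block, sleeve, plunger from where it was at the start of the episode below 0.012 m and angle between plunger's own z axis and vertical below 0.1 rad), for 0.1 s.
2. the slide lies in the sample tray, released (horizontal distance between pellet_slide and sample_tray below 0.024 m and z of pellet_slide in the frame of sample_tray below 0.007 m and angle between pellet_slide's own z axis and vertical below 0.06 rad and angle between the x axis of pellet_slide and the x axis of sample_tray, either way round below 0.3 rad and contact force between the fingers and pellet_slide below 0.3 N), for 0.2 s.
3. the plunger hangs in its bore, released, while the sleeve still stands on the block (horizontal distance between plunger and plunger_insert below 0.009 m and z of plunger in the frame of plunger_insert below 0.009 m and angle between plunger's own z axis and vertical below 0.12 rad and contact force between the fingers and plunger below 0.3 N and horizontal distance between sleeve and pushout_block below 0.01 m and z of sleeve in the frame of pushout_block below 0.026 m), for 0.2 s.
4. the sleeve stands in its round recess, released, while the block is still on the bench (horizontal distance between sleeve and sleeve_insert below 0.013 m and z of sleeve in the frame of sleeve_insert below 0.04 m and angle between sleeve's own z axis and vertical below 0.08 rad and contact force between the fingers and sleeve below 0.3 N and height (world z) of pushout_block below 0.012 m), for 0.2 s.
At the end, for the whole second after the job is handed in: Slide flat and lengthwise in the sample tray (centres within 24 mm), plunger hung upright by its head in the narrow bore (9 mm), sleeve on the floor of the empty round recess (13 mm), U-shaped block on the floor of the square recess (15 mm), all released and at rest (horizontal distance between pellet_slide and sample_tray below 0.024 m and z of pellet_slide in the frame of sample_tray below 0.007 m and angle between pellet_slide's own z axis and vertical below 0.06 rad and angle between the x axis of pellet_slide and the x axis of sample_tray, either way round below 0.3 rad and horizontal distance between plunger and plunger_insert below 0.009 m and z of plunger in the frame of plunger_insert below 0.009 m and angle between plunger's own z axis and vertical below 0.12 rad and horizontal distance between sleeve and sleeve_insert below 0.013 m and z of sleeve in the frame of sleeve_insert below 0.04 m and angle between each of sleeve, pushout_block's own z axis and vertical below 0.08 rad and horizontal distance between pushout_block and block_insert below 0.015 m and z of pushout_block in the frame of block_insert below 0.04 m and linear speed of each of pellet_slide, plunger, sleeve, pushout_block below 0.02 m/s); the robot touches nothing.
It fails at once if the die base in the case is shifted by more than 15 mm (distance of die_base from where it was at the start of the episode above 0.015 m).
It fails at once if the slide is tipped by more than about 25 degrees (angle between pellet_slide's own z axis and vertical above 0.44 rad).
It also fails if it takes over 99 s, if anything falls off the work surface, if the arm or the gripper's body presses on something with over 40 N, if the wrist force passes 120 N, or if a joint passes its speed limit or range.

## Working session

There is one attempt and no reset: what is moved stays moved. The work goes in short steps, Python scripts to look and compute and a tool call to move; the robot and the scene stay as the last step left them, time stands still between calls to the robot, and variables do not carry over. Pictures are saved under pics/ and viewed, at most 14 in all, crops included, and the job is handed in when it is done.

Besides the shell and the picture viewer there is one more tool, called after "Call:" by a JSON object that holds its "method" and its "body", one argument or row to a line. send_rows: Moves the arm, as the interface text tells. Its arguments: {"type":"object","properties":{"series":{"type":"array"},"force":{"type":"number"}},"required":["series"]}

```bash
mkdir -p pics; ls
cat > h.py <<'E'
import numpy as np, cv2
from plant import ctrl
from scipy.spatial.transform import Rotation as Ro
def cam(name):
    s=ctrl.get_state(); c=ctrl.read_camera(name)
    K=np.array([[c['fx'],0,c['cx']],[0,c['fy'],c['cy']],[0,0,1]])
    if name=='wrist':
        T=np.eye(4); T[:3,:3]=Ro.from_quat(s['tcp_rot']).as_matrix(); T[:3,3]=s['eef_pos']
        T=T@np.array(c['hand_eye']); R=T[:3,:3].T; t=-R@T[:3,3]
    else: R=np.array(c['R']); t=np.array(c['t'])
    return c['img'],K,R,t
def save(name,f):
    im,K,R,t=cam(name); cv2.imwrite(f'pics/{f}.png',im[:,:,::-1]); np.savez(f'pics/{f}.npz',im=im,K=K,R=R,t=t)
def load(f):
    d=np.load(f'pics/{f}.npz'); return d['im'],d['K'],d['R'],d['t']
def ray(f,p):
    _,K,R,t=load(f); d=R.T@np.linalg.solve(K,[p[0],p[1],1]); return -R.T@t,d/np.linalg.norm(d)
def onz(f,p,z):
    o,d=ray(f,p); return o+d*(z-o[2])/d[2]
def proj(f,X):
    _,K,R,t=load(f); q=K@(R@np.array(X)+t); return q[:2]/q[2]
def tri(obs):
    A=np.zeros((3,3));b=np.zeros(3);P=[]
    for f,p in obs:
        o,d=ray(f,p);M=np.eye(3)-np.outer(d,d);A+=M;b+=M@o;P.append((o,d,M))
    X=np.linalg.solve(A,b); return X,[np.linalg.norm(M@(X-o)) for o,d,M in P]
E
python3 - <<'E'
from h import *
for n in ('scene','top','wrist'): save(n,n+'0')
s=ctrl.get_state(); print(s)
for n in ('scene','top','wrist'):
    _,K,R,t=load(n+'0'); print(n,K[0,0],-R.T@t,R[2])
E
```

```text
pics
{'time': 0.15, 'qpos': array([ 1.01300292e+00,  2.87017756e-01,  1.57784543e+00,  1.20602442e-05,
        1.27857931e+00, -1.49984425e-01]), 'dq': array([-0.0003359 , -0.00080822, -0.00682414,  0.00098137, -0.00252278,
        0.00022141]), 'joint_efforts': array([ 1.27587846e-03, -4.06598103e+01, -2.93144792e+01, -1.01763931e-04,
        3.93532973e-03,  5.34867990e-07]), 'eef_pos': array([0.26739325, 0.61922639, 0.23022531]), 'tcp_rot': array([ 2.02496086e-01,  9.79282635e-01, -8.65605902e-04, -3.25945317e-04]), 'contact_force': array([-0.58649976, -0.48998348,  0.52225061]), 'wrist_torque': array([-0.01961702, -0.00162458, -0.06562605]), 'finger_force': 0.0, 'opening': 1.0021591814135138}
scene 468.15860191655526 [ 0.0725212  -0.38469963  0.60154098] [ 0.57496648  0.5425529  -0.61241317]
top 586.032894094659 [0.4786895  0.06996628 0.93408304] [ 0.1143433   0.01274168 -0.99335958]
wrist 361.2436099009038 [0.19434208 0.65192041 0.37375113] [ 0.28541074 -0.12511109 -0.95020415]
```

View pics/top0.png

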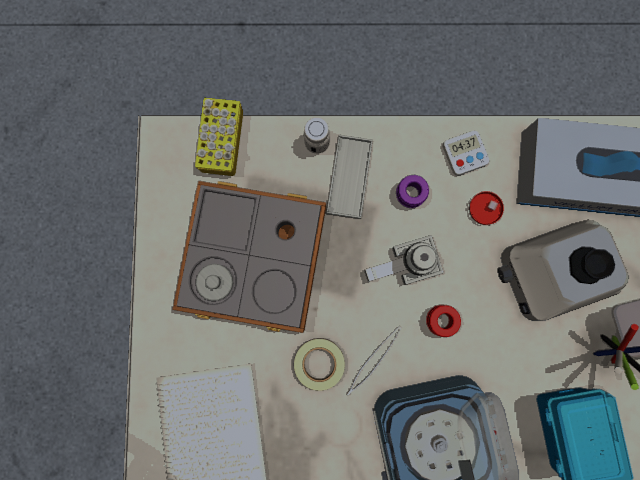

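View pics/scene0.png

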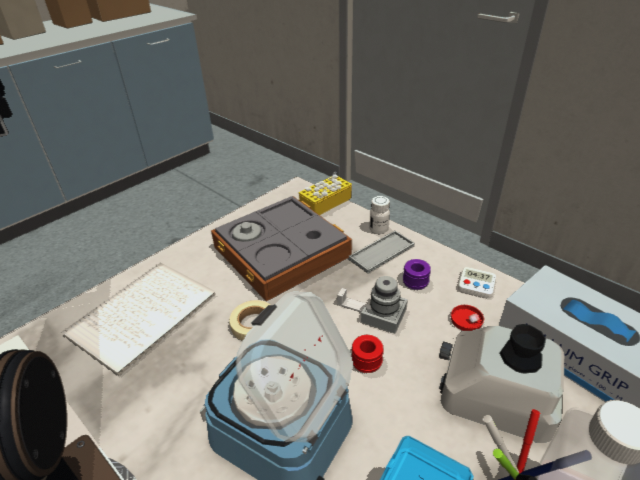

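View pics/wrist0.png

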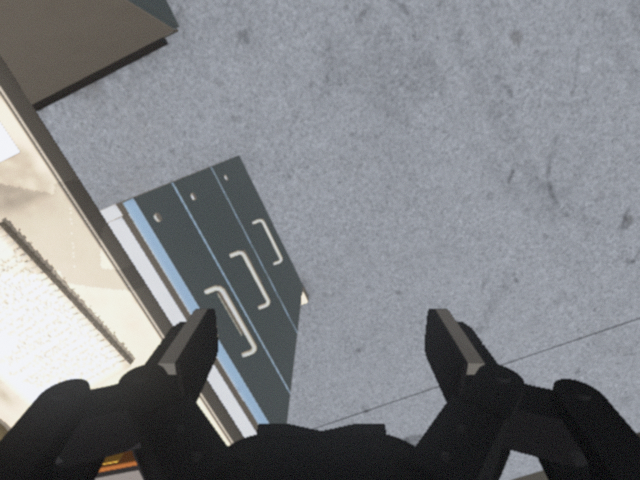

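The top view shows the case with the block recess at (226,220), bore at (286,230), die base at (212,282) and sleeve recess at (273,292). It also shows the tray at (350,177), the die at (423,258) and the slide tab at (370,273). The scene view shows the die at (384,300) and the tab at (342,298). The wrist view shows only floor and bench edge.

Run:
```python
from h import *
for n,p,z in [('bore',(286,230),.05),('sleeve rec',(273,292),.05),('block rec',(226,220),.05),('base',(212,282),.06),('tray',(350,177),.005),('die',(423,258),.09),('tab',(370,273),.026),('purple',(412,191),.03),('red',(444,321),.03),('jar',(317,133),.05),('timer',(465,152),.02),('tissue corner',(518,205),.1),('grinder',(505,270),.1),('basemachine',(440,400),.1),('tape',(318,363),.02)]:
    X=onz('top0',p,z); print(n,X.round(3),np.hypot(X[0],X[1]).round(3))
a=load('top0')[0][225:295,350:450]; b=load('scene0')[0][265:335,325:425]
A=cv2.resize(a,(800,560),interpolation=cv2.INTER_CUBIC)
t=cv2.resize(a,(400,280),interpolation=cv2.INTER_CUBIC); s=cv2.resize(b,(400,280),interpolation=cv2.INTER_CUBIC)
c=load('top0')[0][110:340,160:390]; c=cv2.resize(c,(575,575)[::-1]) if 0 else cv2.resize(c,(320,320))
out=np.zeros((600,800,3),np.uint8); out[:280,:400]=t; out[:280,400:]=s; out[280:600,:320]=c
d=load('scene0')[0][180:300,200:420]; out[280:280+262,320:800]=cv2.resize(d,(480,262))
cv2.imwrite('pics/crop0.png',out[:,:,::-1])
```

```text
bore [0.583 0.13  0.05 ] 0.597
sleeve rec [0.489 0.148 0.05 ] 0.511
block rec [0.598 0.221 0.05 ] 0.638
base [0.503 0.238 0.06 ] 0.557
tray [0.675 0.03  0.005] 0.675
die [ 0.538 -0.071  0.09 ] 0.543
tab [0.519 0.    0.026] 0.519
purple [ 0.647 -0.065  0.03 ] 0.651
red [ 0.447 -0.111  0.03 ] 0.46
jar [0.734 0.083 0.05 ] 0.739
timer [ 0.712 -0.152  0.02 ] 0.728
tissue corner [ 0.614 -0.206  0.1  ] 0.648
grinder [ 0.521 -0.185  0.1  ] 0.553
basemachine [ 0.341 -0.09   0.1  ] 0.353
tape [0.382 0.08  0.02 ] 0.39
```

View pics/crop0.png

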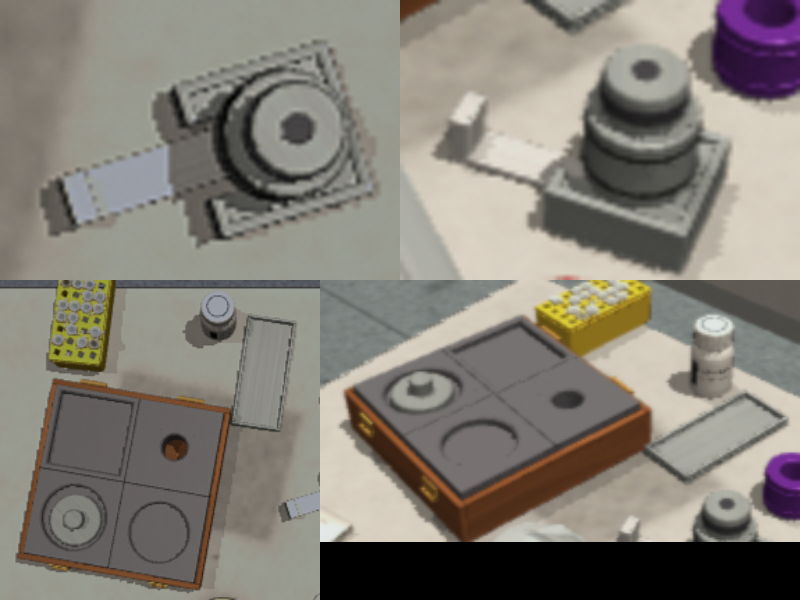

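The crops show the slide tab on the die's +y side and the pellet end under it. The tray's near-left corner touches the case corner. Next I bring the wrist camera over the work.

```bash
cat >> h.py <<'E'
def plan(pos,yaw,n,jaw=1):
    """rows to bring the tool to pos, pointing down, tool y at world angle yaw (deg, mod 180)"""
    s=ctrl.get_state(); p=np.array(s['eef_pos']); R=Ro.from_quat(s['tcp_rot'])
    y=R.as_matrix()[:,1]; cur=np.degrees(np.arctan2(y[1],y[0])); d=(yaw-cur+90)%180-90; a=np.radians(cur+d)
    x=np.array([-np.sin(a),np.cos(a),0]); yy=np.array([np.cos(a),np.sin(a),0])
    G=Ro.from_matrix(np.c_[x,yy,[0,0,-1]]); w=(R.inv()*G).as_rotvec(); dp=(np.array(pos)-p)/n
    print('from',p.round(4),'yaw %.1f turn %.1f'%(cur,d),'q',s['qpos'].round(2))
    rows=[]
    for i in range(n):
        rows.append([float(v) for v in np.r_[(R.inv().apply(dp)*100).round(2),(w/n).round(4),jaw]]); R=R*Ro.from_rotvec(w/n)
    print(rows)
E
python3 - <<'E'
from h import *
plan([.53,.07,.25],15,10)
E
```

```text
from [0.2674 0.6192 0.2302] yaw 66.6 turn -51.6 q [ 1.01  0.29  1.58  0.    1.28 -0.15]
[[-4.59, -4.0, -0.19, -0.0002, 0.0001, 0.0901, 1.0], [-4.93, -3.57, -0.19, -0.0002, 0.0001, 0.0901, 1.0], [-5.23, -3.11, -0.19, -0.0002, 0.0001, 0.0901, 1.0], [-5.49, -2.63, -0.19, -0.0002, 0.0001, 0.0901, 1.0], [-5.71, -2.12, -0.2, -0.0002, 0.0001, 0.0901, 1.0], [-5.87, -1.6, -0.2, -0.0002, 0.0001, 0.0901, 1.0], [-5.99, -1.07, -0.2, -0.0002, 0.0001, 0.0901, 1.0], [-6.07, -0.52, -0.2, -0.0002, 0.0001, 0.0901, 1.0], [-6.09, 0.02, -0.2, -0.0002, 0.0001, 0.0901, 1.0], [-6.06, 0.57, -0.2, -0.0002, 0.0001, 0.0901, 1.0]]
```

Call:
{"method": "send_rows", "body": {
  "series": [
    [[-4.59, -4.0, -0.2, 0, 0, 0.09, 1], [-4.93, -3.57, -0.2, 0, 0, 0.09, 1], [-5.23, -3.11, -0.2, 0, 0, 0.09, 1], [-5.49, -2.63, -0.2, 0, 0, 0.09, 1], [-5.7, -2.12, -0.2, 0, 0, 0.09, 1], [-5.87, -1.6, -0.2, 0, 0, 0.09, 1], [-5.99, -1.07, -0.2, 0, 0, 0.09, 1], [-6.07, -0.52, -0.2, 0, 0, 0.09, 1], [-6.09, 0, -0.2, 0, 0, 0.09, 1], [-6.06, 0.57, -0.2, 0, 0, 0.09, 1]]
  ]
}}

```text
time: 1.4
eef_pos: [0.5307, 0.0687, 0.2513]
tcp_rot: [0.61, 0.793, 0.0, -0.0]
contact_force: [0.1, 0.5, -0.2]
opening: 1.003
finger_force: 0.0
```

Call:
{"method": "send_rows", "body": {
  "series": [
    [[0, 0, 0, 0, 0, 0, 1], [0, 0, 0, 0, 0, 0, 1]]
  ]
}}

```text
time: 1.65
eef_pos: [0.53, 0.0707, 0.2509]
tcp_rot: [0.608, 0.794, -0.0, -0.001]
contact_force: [0.3, 0.1, 0.1]
opening: 0.999
finger_force: 0.0
```

Run:
```python
from h import *
save('wrist','w1'); print(ctrl.get_state()['dq'].round(3))
plan([.56,-.02,.25],15,3)
```

```text
[ 0.019 -0.006  0.003 -0.002 -0.001 -0.001]
from [0.5298 0.0713 0.2509] yaw 15.1 turn -0.1 q [-0.06 -0.04  1.9   0.    1.28 -0.32]
[[-3.2, 0.18, 0.03, -0.0003, -0.0002, 0.0007, 1.0], [-3.2, 0.18, 0.03, -0.0003, -0.0002, 0.0007, 1.0], [-3.2, 0.18, 0.03, -0.0003, -0.0002, 0.0007, 1.0]]
```

View pics/w1.png

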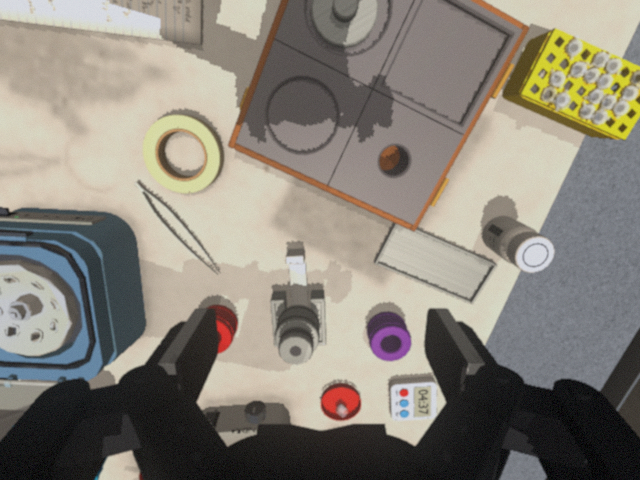

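The wrist view shows the tab at (294,249), the plunger head at (297,348), the tray around (435,261), the bore at (394,159), the sleeve recess at (303,114) and the block recess around (445,62). I'll take a second, closer view.

Call:
{"method": "send_rows", "body": {
  "series": [
    [[-3.2, 0.2, 1.0, 0, 0, 0, 1], [-3.2, 0.2, 1.0, 0, 0, 0, 1], [-1.6, 0.1, 1.0, 0, 0, 0, 1], [0, 0, 0, 0, 0, 0, 1], [0, 0, 0, 0, 0, 0, 1]]
  ]
}}

```text
time: 2.33
eef_pos: [0.5558, -0.0042, 0.2215]
tcp_rot: [0.608, 0.794, 0.0, -0.0]
contact_force: [-0.5, -0.1, 0.1]
opening: 1.003
finger_force: 0.0
```

Run:
```python
from h import *
save('wrist','w2'); s=ctrl.get_state(); print(s['eef_pos'],s['time'])
im=load('w2')[0]; a=load('w1')[0]
o=np.zeros((600,800,3),np.uint8)
o[:400]=cv2.resize(im[150:390,90:570],(800,400),interpolation=cv2.INTER_CUBIC)
o[400:,:400]=cv2.resize(a[230:330,230:430],(400,200),interpolation=cv2.INTER_CUBIC)
for n,z in [('w1',.026),('w2',.026)]:
    print(n,[proj(n,[.519,0,z]).round(0),proj(n,[.538,-.071,.09]).round(0),proj(n,[.675,.03,.005]).round(0)])
cv2.imwrite('pics/c2.png',o[:,:,::-1])
```

```text
[ 0.55592394 -0.00423151  0.22178227] 2.375
w1 [array([294., 262.]), array([291., 355.]), array([432., 265.])]
w2 [array([284., 196.]), array([279., 297.]), array([443., 203.])]
```

View pics/c2.png

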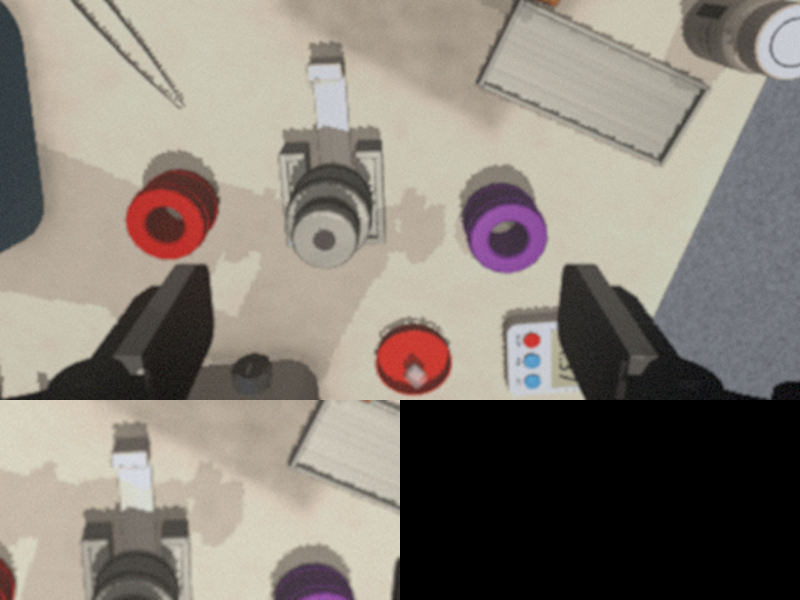

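The closer view shows the tab's top face at about crop (326,70), the plunger's head dimple at crop (324,240), and the tray corners at crop (520,2), (710,88), (662,162) and (480,84).

Run:
```python
from h import *
def dark(f,p,r=5):
    im=cv2.cvtColor(load(f)[0],cv2.COLOR_RGB2GRAY).astype(float); x,y=map(round,p)
    w=im[y-r:y+r+1,x-r:x+r+1]; m=np.clip((w.max()+w.min())/2-w,0,None); g=np.mgrid[-r:r+1,-r:r+1]
    return (x+(m*g[1]).sum()/m.sum(), y+(m*g[0]).sum()/m.sum())
P={'w2':(284.5,294),'w1':(296.5,350),'top0':(424,257),'scene0':(386.7,282.5)}
D={f:dark(f,p,4) for f,p in P.items()}
print('head',{k:np.round(v,1) for k,v in D.items()}, *tri(list(D.items())))
print('tab',*tri([('w2',(285.6,192.5)),('w1',(296,259.5)),('top0',(370,275)),('scene0',(342.5,290))]))
print('tab w',*tri([('w2',(285.6,192.5)),('w1',(296,259.5))]))
print('tray',*tri([('w2',(445.8,200.4)),('top0',(350.7,177)),('scene0',(382,251))]))
c2=[onz('w2',(90+u/1.6667,150+v/1.6667),.009) for u,v in [(520,2),(710,88),(662,162),(480,84)]]
ct=[onz('top0',q,.009) for q in [(342,136),(372,139),(361,218),(328,215)]]
print(np.round(c2,3)); print(np.round(ct,3))
# white slide mask, principal axis on the strip top plane
for f,p,box in [('w2',(290,215),(225,180,320,240)),('top0',(380,270),(355,255,405,290)),('w1',(296,270),(270,245,330,300))]:
    im=load(f)[0]; hsv=cv2.cvtColor(im,cv2.COLOR_RGB2HSV); x0,y0,x1,y1=box
    m=((hsv[...,1]<30)&(hsv[...,2]>(150 if f=='top0' else 190))).astype(np.uint8); k=np.zeros_like(m); k[y0:y1,x0:x1]=m[y0:y1,x0:x1]
    c=max(cv2.findContours(k,0,2)[0],key=cv2.contourArea); r=cv2.minAreaRect(c); b=np.array([onz(f,q,.005) for q in cv2.boxPoints(r)])
    e=[b[1]-b[0],b[2]-b[1]]; e=max(e,key=np.linalg.norm); print(f,np.round(r,1) if 0 else r,b.round(3)[:,:2].tolist(),np.degrees(np.arctan2(e[1],e[0])))
# block leg sides in w2
for f,q in [('w2',[(281,150),(287,242),(382,152),(383,240)])]:
    B=[onz(f,(90+u/1.6667,150+v/1.6667),.025) for u,v in q]; print(np.round(B,3).tolist(),[np.degrees(np.arctan2(*(B[i]-B[i+1])[[1,0]])) for i in (0,2)])
s=ctrl.get_state(); print(s['eef_pos'])
```

```text
head {'w2': array([284. , 293.9]), 'w1': array([295.6, 350.5]), 'top0': array([424. , 256.9]), 'scene0': array([386. , 282.1])} [ 0.5415996  -0.07371368  0.0784496 ] [np.float64(0.0004721696076586042), np.float64(0.0008593710863650131), np.float64(0.0011007803607666826), np.float64(0.0011044060865543874)]
tab [0.51933656 0.00236607 0.02753565] [np.float64(0.0016285731825601856), np.float64(0.001838871717133733), np.float64(0.0037221886329804393), np.float64(0.0029985621945368885)]
tab w [0.51974315 0.0040106  0.02716175] [np.float64(0.0001929095948391424), np.float64(0.00019290959483924487)]
tray [0.67625434 0.03100795 0.0047713 ] [np.float64(0.0027860499761198946), np.float64(0.0024899812511165005), np.float64(0.0010520986699465607)]
[[ 0.617  0.068  0.009]
 [ 0.744  0.05   0.009]
 [ 0.735 -0.001  0.009]
 [ 0.61   0.016  0.009]]
[[ 0.741  0.043  0.009]
 [ 0.736 -0.005  0.009]
 [ 0.607  0.013  0.009]
 [ 0.612  0.066  0.009]]
w2 ((272.0, 209.5), (59.0, 94.0), 90.0) [[0.457, -0.004], [0.548, 0.02], [0.564, -0.039], [0.469, -0.065]] 15.06554081132191
top0 ((382.0, 272.0), (34.0, 44.0), 90.0) [[0.549, 0.015], [0.549, -0.055], [0.495, -0.055], [0.495, 0.015]] -89.76408229701308
w1 ((287.7728576660156, 267.89019775390625), (40.46452331542969, 28.2680606842041), 11.768290519714355) [[0.491, -0.036], [0.49, -0.001], [0.536, 0.001], [0.538, -0.034]] 2.4213571188832486
[[0.505, -0.05, 0.025], [0.521, -0.108, 0.025], [0.563, -0.035, 0.025], [0.578, -0.091, 0.025]] [np.float64(105.5383743349084), np.float64(105.59585751107291)]
[ 0.55592394 -0.00423151  0.22178227]
```

Measurements agree with the text: head top at z = 78 mm, the tab 80 mm from the die axis with its top at 27 mm, block angle 105.5°, and tray centre about (.675, .031) at −8.3°. The tab is at (.520, .0025).

Run:
```python
from h import *
plan([.520,.0025,.05],15.5,4,0.1)
P=onz('w1',(415,228),.044); print('case corner',P, onz('top0',(326,203),.044), 'jar',onz('top0',(317,130),.05),tri([('top0',(317,130)),('w1',(537,254))]))
```

```text
from [ 0.5559 -0.0042  0.2218] yaw 15.1 turn 0.4 q [-0.19  0.03  1.88  0.    1.23 -0.45]
[[0.4, -0.83, 4.29, 0.0002, -0.0, -0.0016, 0.1], [0.4, -0.82, 4.29, 0.0002, -0.0, -0.0016, 0.1], [0.4, -0.82, 4.29, 0.0002, -0.0, -0.0016, 0.1], [0.4, -0.82, 4.29, 0.0002, -0.0, -0.0016, 0.1]]
case corner [0.62741986 0.07493977 0.044     ] [0.6255632  0.06885965 0.044     ] jar [0.73904826 0.083204   0.05      ] (array([0.73185398, 0.08541071, 0.07935014]), [np.float64(0.002983681132637024), np.float64(0.002983681132637164)])
```

Call:
{"method": "send_rows", "body": {
  "series": [
    [[0.4, -0.83, 4.3, 0, 0, -0.002, 0.1], [0.4, -0.82, 4.3, 0, 0, -0.002, 0.1], [0.4, -0.82, 4.3, 0, 0, -0.002, 0.1], [0.4, -0.82, 4.3, 0, 0, -0.002, 0.1], [0, 0, 0, 0, 0, 0, 0.1], [0, 0, 0, 0, 0, 0, 0.1]]
  ],
  "force": 50
}}

```text
time: 3.12
eef_pos: [0.5218, 0.0015, 0.0514]
tcp_rot: [0.605, 0.796, 0.001, 0.002]
contact_force: [0.3, -0.1, 1.8]
opening: 0.547
finger_force: 0.0
```

Run:
```python
from h import *
save('wrist','w3'); im=load('w3')[0]
print(proj('w3',[.520,.0025,.026]))
plan([.520,.0025,.011],15.5,2,0.1)
cv2.imwrite('pics/c3.png',im[180:420,160:480][:,:,::-1])
```

```text
[316.86635479 284.34875955]
from [0.5224 0.0013 0.052 ] yaw 15.6 turn -0.1 q [-0.19  0.18  2.07  0.    0.89 -0.46]
[[0.1, -0.11, 2.05, 0.0023, 0.0011, 0.0005, 0.1], [0.09, -0.11, 2.05, 0.0023, 0.0011, 0.0005, 0.1]]
```

View pics/c3.png

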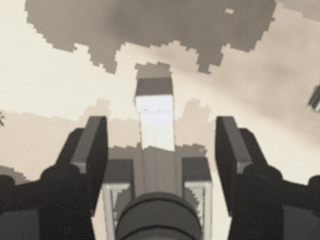

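The tab top is at (315,283), within 2 px of the prediction, and lies between the fingers. I'll descend and grip.

Call:
{"method": "send_rows", "body": {
  "series": [
    [[0.1, -0.1, 2.0, 0.002, 0.001, 0, 0.1], [0.1, -0.1, 2.0, 0.002, 0.001, 0, 0.1], [0, 0, 0, 0, 0, 0, 0.1], [0, 0, 0, 0, 0, 0, -1], [0, 0, 0, 0, 0, 0, -1], [0, 0, 0, 0, 0, 0, -1], [0, 0, 0, 0, 0, 0, -1]]
  ],
  "force": 50
}}

```text
time: 4.05
eef_pos: [0.5194, 0.0026, 0.0114]
tcp_rot: [0.605, 0.796, -0.0, -0.0]
contact_force: [-0.4, -0.1, 5.6]
opening: 0.217
finger_force: 49.4
```

Call:
{"method": "send_rows", "body": {
  "series": [
    [[0.6, 0, 0, 0, 0, 0, -1], [0.9, 0, 0, 0, 0, 0, -1], [0.9, 0, 0, 0, 0, 0, -1], [0.9, 0, 0, 0, 0, 0, -1], [0.9, 0, 0, 0, 0, 0, -1], [0.9, 0, 0, 0, 0, 0, -1], [0.9, 0, 0, 0, 0, 0, -1], [0.6, 0, 0, 0, 0, 0, -1], [0, 0, 0, 0, 0, 0, -1], [0, 0, 0, 0, 0, 0, -1]]
  ]
}}

```text
time: 5.3
eef_pos: [0.5021, 0.0661, 0.0114]
tcp_rot: [0.605, 0.796, 0.0, 0.0]
contact_force: [1.0, -2.1, 6.2]
opening: 0.217
finger_force: 49.5
```

Run:
```python
from h import *
save('wrist','w4'); save('top','top1'); im=load('w4')[0]
a=np.zeros((480,800,3),np.uint8); a[:480,:400]=im[:480,120:520]; a[:320,400:]=cv2.resize(load('top1')[0][190:350,300:500],(400,320))
cv2.imwrite('pics/c4.png',a[:,:,::-1])
s=ctrl.get_state(); print(s['eef_pos'],s['time'],s['contact_force'],s['opening'])
```

```text
[0.50214525 0.06614052 0.01139298] 5.4 [ 1.40194073 -1.54161322  6.67320114] 0.21318900413864522
```

View pics/c4.png

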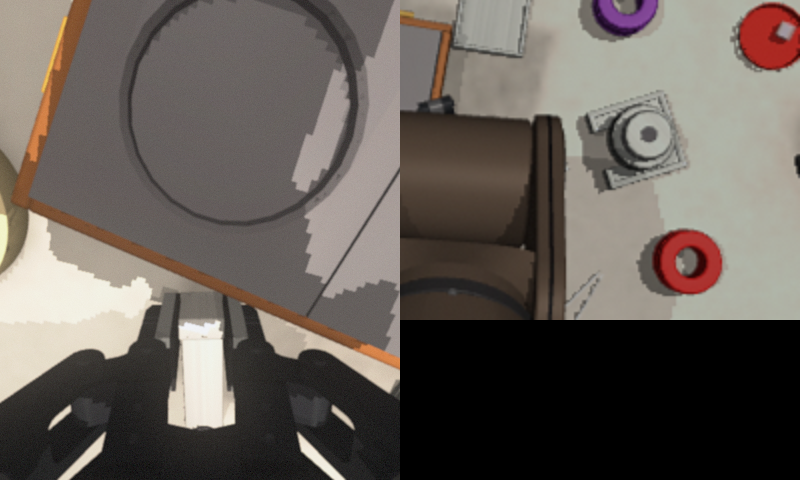

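The slide is fully out and the die still stands in place. Now I lift and carry it to the tray.

Call:
{"method": "send_rows", "body": {
  "series": [
    [[0, 0, -0.5, 0, 0, 0, -1], [0, 0, -1.5, 0, 0, 0, -1], [0, 0, -2, 0, 0, 0, -1], [0, 0, -2, 0, 0, 0, -1], [0, 0, -2, 0, 0, 0, -1], [0, 0, -1.5, 0, 0, 0, -1], [0, 0, -0.5, 0, 0, 0, -1], [0, 0, 0, 0, 0, 0, -1]]
  ]
}}

```text
time: 6.4
eef_pos: [0.5002, 0.0664, 0.1095]
tcp_rot: [0.605, 0.796, -0.001, -0.002]
contact_force: [-0.0, 0.3, -0.7]
opening: 0.213
finger_force: 48.9
```

Run:
```python
from h import *
plan([.6404,.0361,.09],81.7,10,-1)
```

```text
from [0.5002 0.0664 0.1095] yaw 15.5 turn 66.2 q [-0.07  0.05  2.08  0.    1.01 -0.34]
[[-0.67, 1.27, 0.19, -0.0002, -0.0004, -0.1155, -1.0], [-0.81, 1.19, 0.19, -0.0002, -0.0004, -0.1155, -1.0], [-0.94, 1.08, 0.19, -0.0002, -0.0004, -0.1155, -1.0], [-1.06, 0.97, 0.19, -0.0002, -0.0004, -0.1155, -1.0], [-1.16, 0.84, 0.19, -0.0002, -0.0004, -0.1155, -1.0], [-1.25, 0.7, 0.19, -0.0002, -0.0004, -0.1155, -1.0], [-1.32, 0.55, 0.19, -0.0002, -0.0004, -0.1155, -1.0], [-1.38, 0.39, 0.19, -0.0002, -0.0004, -0.1155, -1.0], [-1.42, 0.23, 0.19, -0.0002, -0.0004, -0.1155, -1.0], [-1.43, 0.07, 0.19, -0.0002, -0.0004, -0.1155, -1.0]]
```

Call:
{"method": "send_rows", "body": {
  "series": [
    [[-0.67, 1.27, 0.19, 0, 0, -0.1155, -1], [-0.81, 1.19, 0.19, 0, 0, -0.1155, -1], [-0.94, 1.08, 0.19, 0, 0, -0.1155, -1], [-1.06, 0.97, 0.19, 0, 0, -0.1155, -1], [-1.16, 0.84, 0.19, 0, 0, -0.1155, -1], [-1.25, 0.7, 0.19, 0, 0, -0.1155, -1], [-1.32, 0.55, 0.19, 0, 0, -0.1155, -1], [-1.38, 0.39, 0.19, 0, 0, -0.1155, -1], [-1.42, 0.23, 0.19, 0, 0, -0.1155, -1], [-1.43, 0.07, 0.19, 0, 0, -0.1155, -1]]
  ]
}}

```text
time: 7.65
eef_pos: [0.6399, 0.036, 0.088]
tcp_rot: [0.07, 0.998, 0.0, -0.004]
contact_force: [0.6, -0.5, -0.2]
opening: 0.213
finger_force: 48.8
```

Call:
{"method": "send_rows", "body": {
  "series": [
    [[0, 0, 0.5, 0, 0, 0, -1], [0, 0, 1, 0, 0, 0, -1], [0, 0, 1, 0, 0, 0, -1], [0, 0, 0.5, 0, 0, 0, -1], [0, 0, 0, 0, 0, 0, -1], [0, 0, 0, 0, 0, 0, -1]]
  ]
}}

```text
time: 8.4
eef_pos: [0.6405, 0.0361, 0.0602]
tcp_rot: [0.072, 0.997, 0.0, -0.002]
contact_force: [0.9, -0.7, -0.5]
opening: 0.211
finger_force: 48.8
```

Run:
```python
from h import *
save('wrist','w5'); save('scene','s5'); im=load('w5')[0]
a=np.zeros((480,800,3),np.uint8); a[:,:480]=im[:,80:560]; a[:320,480:]=cv2.resize(load('s5')[0][170:330,310:470],(320,320))
cv2.imwrite('pics/c5.png',a[:,:,::-1])
plan([.6404,.0361,.0145],81.7,4,-1)
```

```text
from [0.6407 0.036  0.0604] yaw 81.7 turn 0.0 q [-0.1   0.4   1.77  0.    0.98 -1.53]
[[0.0, 0.0, 1.15, 0.0001, -0.0008, -0.0, -1.0], [0.0, 0.0, 1.15, 0.0001, -0.0008, -0.0, -1.0], [0.01, 0.0, 1.15, 0.0001, -0.0008, -0.0, -1.0], [0.01, 0.0, 1.15, 0.0001, -0.0008, -0.0, -1.0]]
```

View pics/c5.png

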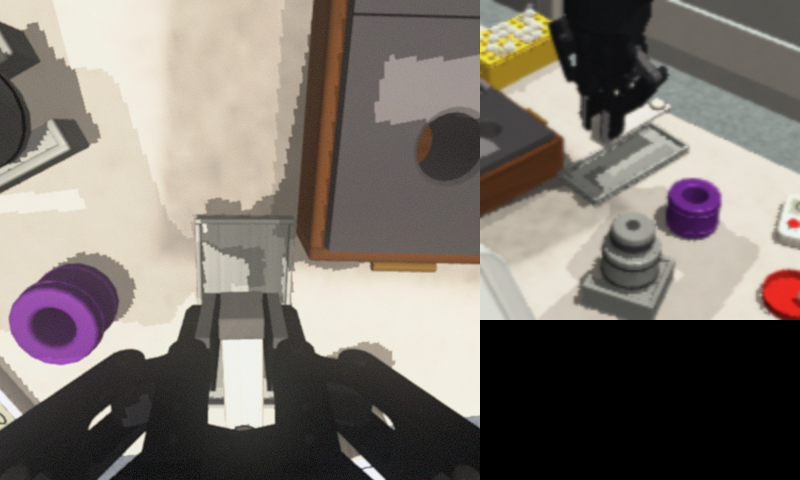

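The slide is level above the tray and centred across it: tray end at columns 195–294, slide at 241. I'll lower it.

Call:
{"method": "send_rows", "body": {
  "series": [
    [[0, 0, 1.2, 0, 0, 0, -1], [0, 0, 1.2, 0, 0, 0, -1], [0, 0, 1.0, 0, 0, 0, -1], [0, 0, 0.6, 0, 0, 0, -1], [0, 0, 0.3, 0, 0, 0, -1], [0, 0, 0, 0, 0, 0, -1], [0, 0, 0, 0, 0, 0, -1]]
  ]
}}

```text
time: 9.38
eef_pos: [0.6405, 0.0361, 0.0173]
tcp_rot: [0.072, 0.997, 0.0, -0.002]
contact_force: [-0.2, 0.2, -0.8]
opening: 0.211
finger_force: 48.9
```

Call:
{"method": "send_rows", "body": {
  "series": [
    [[0, 0, 0.15, 0, 0, 0, -1], [0, 0, 0.15, 0, 0, 0, -1], [0, 0, 0.05, 0, 0, 0, -1], [0, 0, 0, 0, 0, 0, -1]]
  ]
}}

```text
time: 9.88
eef_pos: [0.6403, 0.0361, 0.0145]
tcp_rot: [0.072, 0.997, 0.0, -0.002]
contact_force: [-2.0, -0.1, 5.5]
opening: 0.214
finger_force: 49.5
```

Call:
{"method": "send_rows", "body": {
  "series": [
    [[0, 0, 0, 0, 0, 0, -0.35], [0, 0, 0, 0, 0, 0, -0.3], [0, 0, 0, 0, 0, 0, -0.3], [0, 0, -0.5, 0, 0, 0, -0.3], [0, 0, -2, 0, 0, 0, -0.3], [0, 0, -4, 0, 0, 0, -0.3], [0, 0, -4, 0, 0, 0, 0], [0, 0, -4, 0, 0, 0, 1], [0, 0, 0, 0, 0, 0, 1], [0, 0, 0, 0, 0, 0, 1]]
  ]
}}

```text
time: 11.12
eef_pos: [0.6405, 0.036, 0.1587]
tcp_rot: [0.072, 0.997, 0.0, -0.002]
contact_force: [-0.6, 0.3, -0.5]
opening: 1.0
finger_force: 0.0
```

Run:
```python
from h import *
save('wrist','w6'); save('top','top2'); save('scene','s6'); s=ctrl.get_state(); print(s['eef_pos'],s['time'])
im=load('w6')[0]; a=np.zeros((600,800,3),np.uint8)
a[:480,:640]=im; a[300:600,500:]=cv2.resize(load('s6')[0][190:290,320:420],(300,300),interpolation=cv2.INTER_CUBIC)
a[480:600,0:200]=load('top2')[0][120:240,290:490]
cv2.imwrite('pics/c6.png',a[:,:,::-1])
```

```text
[0.63958161 0.03607091 0.15644232] 11.275
```

View pics/c6.png

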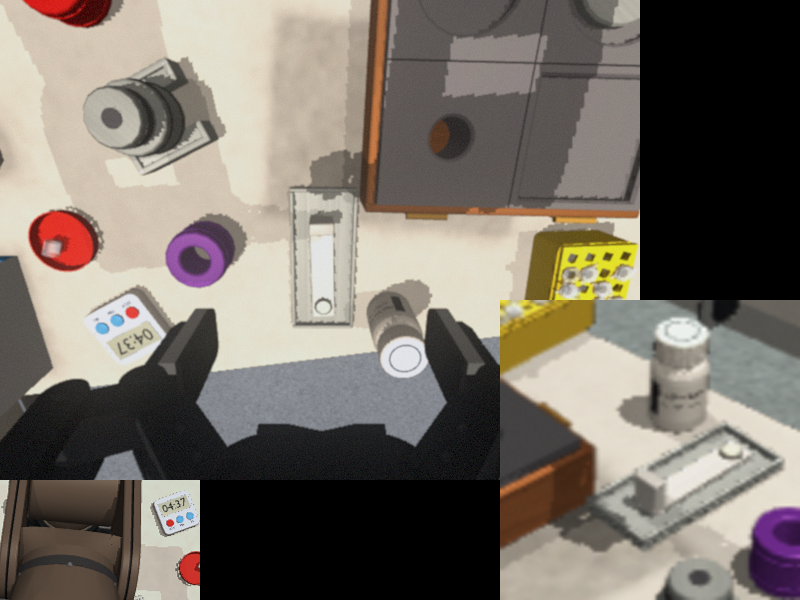

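The slide lies flat in the tray, released (tray rows 188–325, slide rows 218–316, columns centred). Now I measure the case.

Run:
```python
from h import *
def bore(f,p,r):
    im=load(f)[0]; x,y=p; w=im[y-r:y+r,x-r:x+r]; w=cv2.resize(w,None,fx=4,fy=4,interpolation=cv2.INTER_CUBIC)
    h=cv2.cvtColor(w,cv2.COLOR_RGB2HSV); g=h[...,2]; bg=np.median(g)
    m=((h[...,1]>90)|(g<bg*0.72)).astype(np.uint8); c=max(cv2.findContours(m,0,1)[0],key=cv2.contourArea); e=cv2.fitEllipse(cv2.convexHull(c))
    return ((e[0][0]+.5)/4-.5+x-r,(e[0][1]+.5)/4-.5+y-r),(e[1][0]/4,e[1][1]/4)
O=[]
for f,p,r in [('w6',(450,136),28),('w1',(394,159),22),('top0',(286,230),14)]:
    c,a=bore(f,p,r); O.append((f,c)); print(f,np.round(c,1),np.round(a,1),onz(f,c,.05).round(4))
print('bore',*tri(O)); print('bore w',*tri(O[:2]))
# seams cross & recess edges by hand
print('cross',*tri([('w6',(531,65)),('w1',(372,91)),('top0',(250,256))]))
ct=[onz('top0',q,.044) for q in [(201,182),(327,202),(305,332),(173,311)]]
ct=np.array(ct); print(ct.round(3),ct.mean(0).round(4)); e=ct[1]-ct[0]; e2=ct[2]-ct[3]; e3=ct[0]-ct[3]; e4=ct[1]-ct[2]
print([np.degrees(np.arctan2(v[1],v[0])).round(1) for v in (e,e2,e3,e4)],[np.linalg.norm(v).round(3) for v in (e,e2,e3,e4)])
# sanity: slide/die
D=[('w6',(112,118)),('scene0',(386,282.1)),('s6',(386,282.1)),('w2',(284,293.9)),('w1',(295.6,350.5)),('top0',(424,256.9))]
print('die',*tri(D))
```

```text
w6 [450.1 137. ] [39.7 45. ] [0.5836 0.1332 0.05  ]
w1 [394.2 160.5] [30.  32.8] [0.5845 0.1333 0.05  ]
top0 [285.1 229.7] [19.3 19.9] [0.5833 0.1309 0.05  ]
bore [0.58356295 0.13224319 0.05180823] [np.float64(0.00031791810574573204), np.float64(0.001273701100147552), np.float64(0.001515049265434408)]
bore w [0.5839938  0.13320189 0.05039064] [np.float64(0.00042791707993701175), np.float64(0.0004279170799370334)]
cross [0.54534752 0.18471119 0.05078922] [np.float64(0.0016365102707012664), np.float64(0.00107071320107987), np.float64(0.002652013538294863)]
[[0.658 0.262 0.044]
 [0.627 0.067 0.044]
 [0.43  0.1   0.044]
 [0.46  0.299 0.044]] [0.5436 0.1822 0.044 ]
[np.float64(-99.0), np.float64(-98.6), np.float64(-10.5), np.float64(-9.3)] [np.float64(0.198), np.float64(0.202), np.float64(0.202), np.float64(0.2)]
die [ 0.54173509 -0.07359186  0.07851066] [np.float64(0.0008719995607512984), np.float64(0.0010363383985772274), np.float64(0.0010363383985772274), np.float64(0.000533471082538337), np.float64(0.0007905583304862018), np.float64(0.0013013746911406524)]
```

Bore at (.584,.133), z = 50 mm; case centre (.5455,.1855), angle −9.4°. This gives the sleeve recess at (.492,.147) and the block recess at (.599,.2235). Next is the plunger.

Run:
```python
from h import *
plan([.5417,-.0736,.14],15.5,10,1)
```

```text
from [0.6396 0.0361 0.1564] yaw 81.7 turn -66.2 q [-0.1   0.28  1.72  0.    1.14 -1.53]
[[0.81, -1.23, 0.17, -0.0004, -0.0007, 0.1155, 1.0], [0.66, -1.31, 0.17, -0.0004, -0.0007, 0.1155, 1.0], [0.51, -1.38, 0.17, -0.0004, -0.0007, 0.1155, 1.0], [0.34, -1.43, 0.17, -0.0004, -0.0007, 0.1155, 1.0], [0.18, -1.46, 0.17, -0.0004, -0.0007, 0.1155, 1.0], [0.01, -1.47, 0.17, -0.0004, -0.0007, 0.1155, 1.0], [-0.16, -1.46, 0.17, -0.0004, -0.0007, 0.1155, 1.0], [-0.33, -1.43, 0.17, -0.0004, -0.0007, 0.1155, 1.0], [-0.49, -1.39, 0.16, -0.0004, -0.0007, 0.1155, 1.0], [-0.65, -1.32, 0.16, -0.0004, -0.0007, 0.1155, 1.0]]
```

Call:
{"method": "send_rows", "body": {
  "series": [
    [[0.81, -1.23, 0.17, 0, -0.001, 0.1155, 1], [0.66, -1.31, 0.17, 0, -0.001, 0.1155, 1], [0.51, -1.38, 0.17, 0, -0.001, 0.1155, 1], [0.34, -1.43, 0.17, 0, -0.001, 0.1155, 1], [0.18, -1.46, 0.17, 0, -0.001, 0.1155, 1], [0.01, -1.47, 0.17, 0, -0.001, 0.1155, 1], [-0.16, -1.46, 0.17, 0, -0.001, 0.1155, 1], [-0.33, -1.43, 0.17, 0, -0.001, 0.1155, 1], [-0.49, -1.39, 0.16, 0, -0.001, 0.1155, 1], [-0.65, -1.32, 0.16, 0, -0.001, 0.1155, 1]]
  ]
}}

```text
time: 12.52
eef_pos: [0.5417, -0.0739, 0.1402]
tcp_rot: [0.607, 0.795, -0.002, 0.001]
contact_force: [-0.2, 0.3, -0.1]
opening: 1.004
finger_force: 0.0
```

Call:
{"method": "send_rows", "body": {
  "series": [
    [[0, 0, 0, 0, 0, 0, 0.6], [0, 0, 0, 0, 0, 0, 0.5], [0, 0, 0, 0, 0, 0, 0.5]]
  ]
}}

```text
time: 12.9
eef_pos: [0.5432, -0.0735, 0.1416]
tcp_rot: [0.605, 0.797, -0.001, 0.003]
contact_force: [0.3, -0.1, 0.5]
opening: 0.75
finger_force: 0.0
```

Run:
```python
from h import *
plan([.5417,-.0736,.062],15.5,5,0.5)
```

```text
from [ 0.5432 -0.0735  0.1416] yaw 15.6 turn -0.1 q [-0.32  0.1   1.97 -0.    1.07 -0.59]
[[0.01, -0.03, 1.59, 0.0002, 0.0012, 0.0004, 0.5], [0.01, -0.03, 1.59, 0.0002, 0.0012, 0.0004, 0.5], [0.01, -0.03, 1.59, 0.0002, 0.0012, 0.0004, 0.5], [0.01, -0.03, 1.59, 0.0002, 0.0012, 0.0004, 0.5], [0.01, -0.03, 1.59, 0.0002, 0.0012, 0.0004, 0.5]]
```

Call:
{"method": "send_rows", "body": {
  "series": [
    [[0.01, -0.03, 1.6, 0, 0.001, 0, 0.5], [0.01, -0.03, 1.6, 0, 0.001, 0, 0.5], [0.01, -0.03, 1.6, 0, 0.001, 0, 0.5], [0.01, -0.03, 1.6, 0, 0.001, 0, 0.5], [0.01, -0.03, 1.5, 0, 0.001, 0, 0.5], [0, 0, 0, 0, 0, 0, 0.5], [0, 0, 0, 0, 0, 0, 0.5]]
  ]
}}

```text
time: 13.78
eef_pos: [0.5419, -0.0742, 0.063]
tcp_rot: [0.605, 0.796, 0.0, 0.001]
contact_force: [0.5, 0.3, -0.6]
opening: 0.748
finger_force: 0.0
```

Call:
{"method": "send_rows", "body": {
  "series": [
    [[0, 0, 0, 0, 0, 0, -0.1], [0, 0, 0, 0, 0, 0, -1], [0, 0, 0, 0, 0, 0, -1], [0, 0, 0, 0, 0, 0, -1], [0, 0, 0, 0, 0, 0, -1]]
  ],
  "force": 60
}}

```text
time: 14.4
eef_pos: [0.5421, -0.0743, 0.0639]
tcp_rot: [0.605, 0.796, 0.0, 0.001]
contact_force: [-2.2, -1.4, 5.8]
opening: 0.395
finger_force: 60.2
```

Call:
{"method": "send_rows", "body": {
  "series": [
    [[0, 0, -0.5, 0, 0, 0, -1], [0, 0, -1, 0, 0, 0, -1], [0, 0, -1.5, 0, 0, 0, -1], [0, 0, -1.5, 0, 0, 0, -1], [0, 0, -1.5, 0, 0, 0, -1], [0, 0, -1.5, 0, 0, 0, -1], [0, 0, -1.5, 0, 0, 0, -1], [0, 0, -0.5, 0, 0, 0, -1], [0, 0, 0, 0, 0, 0, -1]]
  ]
}}

```text
time: 15.52
eef_pos: [0.5414, -0.074, 0.158]
tcp_rot: [0.605, 0.796, 0.0, 0.001]
contact_force: [-0.4, 0.2, -1.8]
opening: 0.388
finger_force: 59.9
```

Run:
```python
from h import *
save('scene','s7'); im=load('s7')[0]; cv2.imwrite('pics/c7.png',cv2.resize(im[170:330,300:460],(480,480))[:,:,::-1])
plan([.584,.1332,.158],15.5,10,-1)
```

```text
from [ 0.5411 -0.0739  0.1574] yaw 15.5 turn -0.0 q [-0.32  0.08  1.96 -0.    1.1  -0.59]
[[1.88, 0.97, -0.01, 0.0001, 0.0001, 0.0, -1.0], [1.88, 0.97, -0.01, 0.0001, 0.0001, 0.0, -1.0], [1.88, 0.97, -0.01, 0.0001, 0.0001, 0.0, -1.0], [1.88, 0.97, -0.01, 0.0001, 0.0001, 0.0, -1.0], [1.88, 0.97, -0.01, 0.0001, 0.0001, 0.0, -1.0], [1.88, 0.97, -0.01, 0.0001, 0.0001, 0.0, -1.0], [1.88, 0.97, -0.01, 0.0001, 0.0001, 0.0, -1.0], [1.88, 0.97, -0.01, 0.0001, 0.0001, 0.0, -1.0], [1.88, 0.97, -0.01, 0.0001, 0.0001, 0.0, -1.0], [1.88, 0.97, -0.01, 0.0001, 0.0001, 0.0, -1.0]]
```

View pics/c7.png

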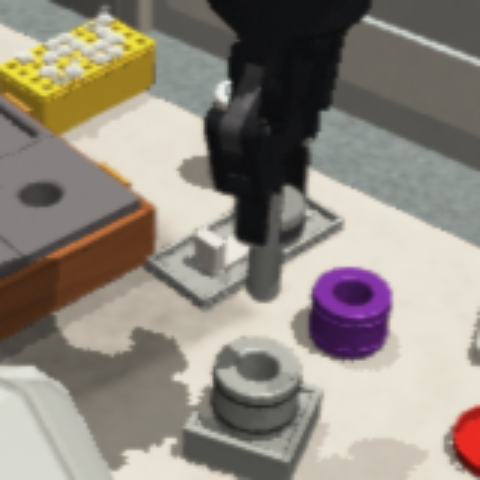

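The plunger is out and hangs upright, and the sleeve stays on the block. I carry it to the bore.

Call:
{"method": "send_rows", "body": {
  "series": [
    [[1.0, 0.5, 0, 0, 0, 0, -1], [2.0, 1.0, 0, 0, 0, 0, -1], [2.2, 1.15, 0, 0, 0, 0, -1], [2.2, 1.15, 0, 0, 0, 0, -1], [2.2, 1.15, 0, 0, 0, 0, -1], [2.2, 1.15, 0, 0, 0, 0, -1], [2.2, 1.15, 0, 0, 0, 0, -1], [2.2, 1.15, 0, 0, 0, 0, -1], [1.6, 0.85, 0, 0, 0, 0, -1], [0.92, 0.47, 0, 0, 0, 0, -1]]
  ]
}}

```text
time: 16.82
eef_pos: [0.5847, 0.1336, 0.1571]
tcp_rot: [0.605, 0.796, -0.0, 0.0]
contact_force: [-0.4, 0.1, -2.3]
opening: 0.39
finger_force: 59.9
```

Call:
{"method": "send_rows", "body": {
  "series": [
    [[0, 0, 1.0, 0, 0, 0, -1], [0, 0, 1.5, 0, 0, 0, -1], [0, 0, 1.5, 0, 0, 0, -1], [0, 0, 1.0, 0, 0, 0, -1], [0, 0, 0, 0, 0, 0, -1], [0, 0, 0, 0, 0, 0, -1]]
  ]
}}

```text
time: 17.58
eef_pos: [0.5854, 0.1323, 0.1081]
tcp_rot: [0.605, 0.796, 0.0, 0.001]
contact_force: [-0.5, -0.0, -0.8]
opening: 0.394
finger_force: 59.9
```

Run:
```python
from h import *
save('wrist','w8'); save('scene','s8')
im=load('w8')[0]; b=load('s8')[0]; a=np.zeros((480,800,3),np.uint8); a[:,:400]=im[:,120:520]; a[:400,400:]=cv2.resize(b[150:310,250:410],(400,400))
cv2.imwrite('pics/c8.png',a[:,:,::-1])
plan([.5842,.1325,.09],15.5,1,-1)
for f in('w8','s8'): print(f,proj(f,[.584,.1332,.05]),[proj(f,[.584+.014*np.cos(t),.1332+.014*np.sin(t),.05]).round(0).tolist() for t in np.radians([15,105,195,285])])
```

```text
from [0.5856 0.1324 0.1085] yaw 15.5 turn -0.0 q [ 0.05  0.25  1.86 -0.    1.03 -0.22]
[[0.05, -0.14, 1.85, 0.0028, 0.0013, 0.0005, -1.0]]
w8 [318.0921193  261.24926149] [[341.0, 261.0], [318.0, 239.0], [295.0, 261.0], [318.0, 283.0]]
s8 [311.98071688 233.94701795] [[315.0, 230.0], [306.0, 232.0], [308.0, 238.0], [318.0, 236.0]]
```

View pics/c8.png

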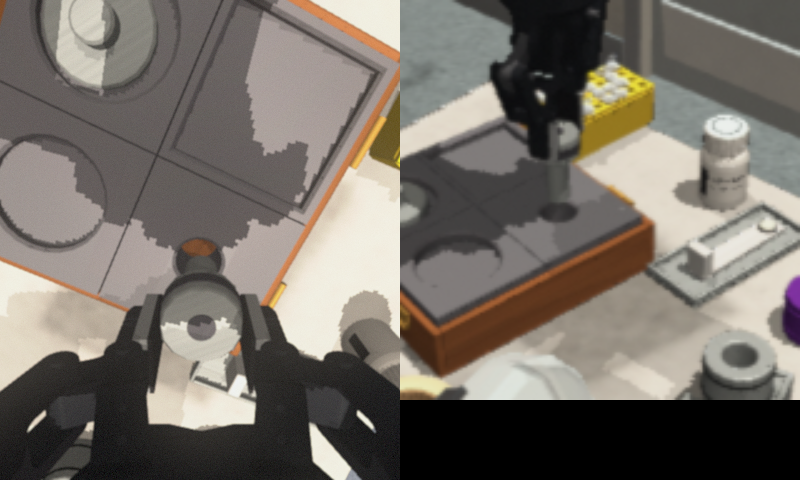

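The stem is centred over the bore (bore column 199, head column 201 in the wrist crop). I'll lower it.

Call:
{"method": "send_rows", "body": {
  "series": [
    [[0.03, -0.07, 0.6, 0.002, 0.001, 0, -1], [0.02, -0.07, 0.6, 0, 0, 0, -1], [0, 0, 0.6, 0, 0, 0, -1], [0, 0, 0.6, 0, 0, 0, -1], [0, 0, 0.6, 0, 0, 0, -1], [0, 0, 0.6, 0, 0, 0, -1], [0, 0, 0.5, 0, 0, 0, -1], [0, 0, 0.3, 0, 0, 0, -1], [0, 0, 0, 0, 0, 0, -1], [0, 0, 0, 0, 0, 0, -1]]
  ]
}}

```text
time: 18.92
eef_pos: [0.5836, 0.1325, 0.0639]
tcp_rot: [0.605, 0.796, -0.0, -0.0]
contact_force: [1.1, 0.3, -1.9]
opening: 0.388
finger_force: 59.9
```

Call:
{"method": "send_rows", "body": {
  "series": [
    [[0, 0, 0.4, 0, 0, 0, -1], [0, 0, 0.3, 0, 0, 0, -1], [0, 0, 0.1, 0, 0, 0, -1], [0, 0, 0, 0, 0, 0, -1], [0, 0, 0, 0, 0, 0, -1]]
  ]
}}

```text
time: 19.55
eef_pos: [0.5833, 0.1325, 0.056]
tcp_rot: [0.605, 0.796, -0.0, -0.0]
contact_force: [-2.6, -1.7, 3.0]
opening: 0.386
finger_force: 60.3
```

Call:
{"method": "send_rows", "body": {
  "series": [
    [[0, 0, 0, 0, 0, 0, 0], [0, 0, 0, 0, 0, 0, 0.3], [0, 0, 0, 0, 0, 0, 0.3], [0, 0, -0.5, 0, 0, 0, 0.3], [0, 0, -2, 0, 0, 0, 0.3], [0, 0, -4, 0, 0, 0, 0.5], [0, 0, -2, 0, 0, 0, 1], [0, 0, 0, 0, 0, 0, 1], [0, 0, 0, 0, 0, 0, 1]]
  ]
}}

```text
time: 20.68
eef_pos: [0.5827, 0.1324, 0.1395]
tcp_rot: [0.605, 0.796, -0.001, -0.001]
contact_force: [0.3, -0.2, -0.6]
opening: 1.002
finger_force: 0.0
```

Run:
```python
from h import *
save('wrist','w9'); save('scene','s9')
def dark(f,p,r=5):
    im=cv2.cvtColor(load(f)[0],cv2.COLOR_RGB2GRAY).astype(float); x,y=map(round,p)
    w=im[y-r:y+r+1,x-r:x+r+1]; m=np.clip((w.max()+w.min())/2-w,0,None); g=np.mgrid[-r:r+1,-r:r+1]
    return (x+(m*g[1]).sum()/m.sum(), y+(m*g[0]).sum()/m.sum())
X=[.584,.1332,.07]; o=[]
for f in('w9','s9'): p=proj(f,X); q=dark(f,p,5); q=dark(f,q,4); print(f,p,q,onz(f,q,.07)); o.append((f,q))
print(tri(o))
plan([.5417,-.0736,.14],15.5,10,1)
```

```text
w9 [322.79495242 255.94643401] (np.float64(323.17391304347825), np.float64(256.0)) [0.58423977 0.13322917 0.07      ]
s9 [311.59161999 225.66913647] (np.float64(311.9325681492109), np.float64(226.00143472022955)) [0.58364837 0.13195551 0.07      ]
(array([0.58440981, 0.13284819, 0.06910572]), [np.float64(9.190366124115564e-05), np.float64(9.190366124125547e-05)])
from [0.5823 0.1324 0.1387] yaw 15.5 turn -0.0 q [ 0.05  0.21  1.85 -0.    1.09 -0.22]
[[-1.88, -0.94, -0.01, -0.0004, -0.0001, 0.0, 1.0], [-1.88, -0.94, -0.01, -0.0004, -0.0001, 0.0, 1.0], [-1.88, -0.94, -0.01, -0.0004, -0.0001, 0.0, 1.0], [-1.88, -0.94, -0.01, -0.0004, -0.0001, 0.0, 1.0], [-1.88, -0.94, -0.01, -0.0004, -0.0001, 0.0, 1.0], [-1.88, -0.94, -0.01, -0.0004, -0.0001, 0.0, 1.0], [-1.88, -0.94, -0.01, -0.0004, -0.0001, 0.0, 1.0], [-1.88, -0.94, -0.01, -0.0004, -0.0001, 0.0, 1.0], [-1.88, -0.94, -0.01, -0.0004, -0.0001, 0.0, 1.0], [-1.88, -0.94, -0.01, -0.0004, -0.0001, 0.0, 1.0]]
```

The plunger hangs in place: head top measured at 69 mm, centre within 1 mm. Next is the sleeve.

Call:
{"method": "send_rows", "body": {
  "series": [
    [[-1.0, -0.5, 0, 0, 0, 0, 1], [-2.0, -1.0, 0, 0, 0, 0, 1], [-2.2, -1.1, 0, 0, 0, 0, 1], [-2.2, -1.1, 0, 0, 0, 0, 1], [-2.2, -1.1, 0, 0, 0, 0, 0.8], [-2.2, -1.1, 0, 0, 0, 0, 0.7], [-2.2, -1.1, 0, 0, 0, 0, 0.7], [-2.2, -1.1, 0, 0, 0, 0, 0.7], [-1.6, -0.8, 0, 0, 0, 0, 0.7], [-1.0, -0.6, 0, 0, 0, 0, 0.7]]
  ]
}}

```text
time: 22.02
eef_pos: [0.5419, -0.0751, 0.1404]
tcp_rot: [0.605, 0.796, -0.0, -0.001]
contact_force: [0.2, 0.7, -0.1]
opening: 0.849
finger_force: 0.0
```

Call:
{"method": "send_rows", "body": {
  "series": [
    [[0, 0, 0, 0, 0, 0, 0.7], [0, 0, 0, 0, 0, 0, 0.7]]
  ]
}}

```text
time: 22.28
eef_pos: [0.5423, -0.0737, 0.1407]
tcp_rot: [0.605, 0.796, -0.0, -0.0]
contact_force: [0.5, 0.0, -0.0]
opening: 0.853
finger_force: 0.0
```

Run:
```python
from h import *
plan([.5417,-.0736,.038],15.5,7,.7)
```

```text
from [ 0.5423 -0.0737  0.1407] yaw 15.5 turn -0.0 q [-0.32  0.1   1.97 -0.    1.07 -0.59]
[[0.0, -0.01, 1.47, -0.0001, -0.0, 0.0001, 0.7], [0.0, -0.01, 1.47, -0.0001, -0.0, 0.0001, 0.7], [0.0, -0.01, 1.47, -0.0001, -0.0, 0.0001, 0.7], [0.0, -0.01, 1.47, -0.0001, -0.0, 0.0001, 0.7], [0.0, -0.01, 1.47, -0.0001, -0.0, 0.0001, 0.7], [0.0, -0.01, 1.47, -0.0001, -0.0, 0.0001, 0.7], [0.0, -0.01, 1.47, -0.0001, -0.0, 0.0001, 0.7]]
```

Call:
{"method": "send_rows", "body": {
  "series": [
    [[0, -0.02, 1.5, 0, 0, 0, 0.7], [0, -0.02, 1.5, 0, 0, 0, 0.7], [0, -0.02, 1.5, 0, 0, 0, 0.7], [0, 0, 1.5, 0, 0, 0, 0.7], [0, 0, 1.5, 0, 0, 0, 0.7], [0, 0, 1.5, 0, 0, 0, 0.7], [0, 0, 1.2, 0, 0, 0, 0.7], [0, 0, 0, 0, 0, 0, 0.7], [0, 0, 0, 0, 0, 0, 0.7]]
  ]
}}

```text
time: 23.4
eef_pos: [0.5421, -0.0744, 0.0391]
tcp_rot: [0.605, 0.796, -0.0, 0.0]
contact_force: [0.1, 0.6, 0.1]
opening: 0.849
finger_force: 0.0
```

Call:
{"method": "send_rows", "body": {
  "series": [
    [[0, 0, 0, 0, 0, 0, 0.3], [0, 0, 0, 0, 0, 0, -0.2], [0, 0, 0, 0, 0, 0, -1], [0, 0, 0, 0, 0, 0, -1], [0, 0, 0, 0, 0, 0, -1]]
  ]
}}

```text
time: 24.02
eef_pos: [0.5423, -0.0745, 0.0397]
tcp_rot: [0.605, 0.796, -0.0, 0.0]
contact_force: [-1.2, 0.6, 4.7]
opening: 0.503
finger_force: 62.0
```

Call:
{"method": "send_rows", "body": {
  "series": [
    [[0, 0, -0.4, 0, 0, 0, -1], [0, 0, -1, 0, 0, 0, -1], [0, 0, -1.5, 0, 0, 0, -1], [0, 0, -1.5, 0, 0, 0, -1], [0, 0, -1.5, 0, 0, 0, -1], [0, 0, -1.5, 0, 0, 0, -1], [0, 0, -1.5, 0, 0, 0, -1], [0, 0, -0.6, 0, 0, 0, -1], [0, 0, 0, 0, 0, 0, -1], [0, 0, 0, 0, 0, 0, -1]]
  ]
}}

```text
time: 25.28
eef_pos: [0.5411, -0.074, 0.1329]
tcp_rot: [0.605, 0.796, -0.001, -0.001]
contact_force: [-0.3, 0.8, -2.7]
opening: 0.501
finger_force: 61.3
```

Run:
```python
from h import *
save('scene','s10'); save('wrist','w10'); a=np.zeros((480,800,3),np.uint8); a[:,:400]=load('w10')[0][:,120:520]; a[:400,400:]=cv2.resize(load('s10')[0][170:330,300:460],(400,400)); cv2.imwrite('pics/c10.png',a[:,:,::-1])
plan([.492,.147,.135],15.5,10,-1)
```

```text
from [ 0.5412 -0.0741  0.1328] yaw 15.5 turn -0.0 q [-0.32  0.11  1.97 -0.    1.06 -0.59]
[[2.26, 0.12, -0.02, -0.0002, -0.0001, 0.0, -1.0], [2.26, 0.12, -0.02, -0.0002, -0.0001, 0.0, -1.0], [2.26, 0.12, -0.02, -0.0002, -0.0001, 0.0, -1.0], [2.26, 0.12, -0.02, -0.0002, -0.0001, 0.0, -1.0], [2.26, 0.12, -0.02, -0.0002, -0.0001, 0.0, -1.0], [2.26, 0.12, -0.02, -0.0002, -0.0001, 0.0, -1.0], [2.26, 0.12, -0.02, -0.0002, -0.0001, 0.0, -1.0], [2.26, 0.12, -0.02, -0.0002, -0.0001, 0.0, -1.0], [2.26, 0.12, -0.02, -0.0002, -0.0001, 0.0, -1.0], [2.26, 0.12, -0.02, -0.0002, -0.0001, 0.0, -1.0]]
```

View pics/c10.png

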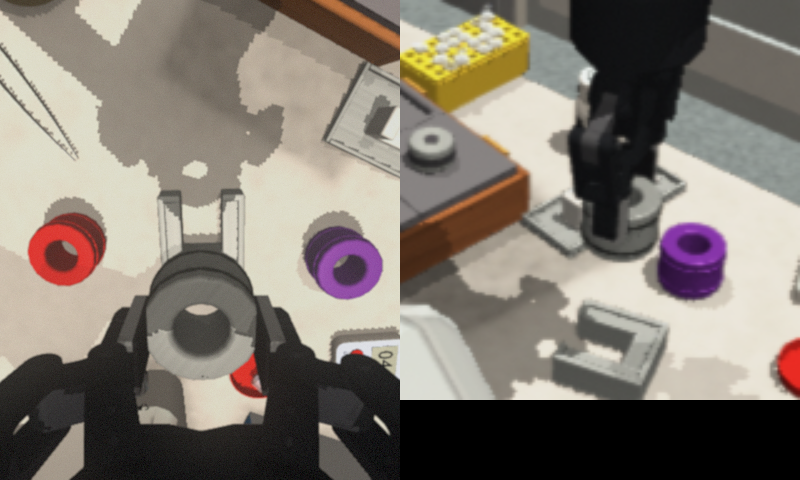

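The sleeve is held upright and clear, and the block stays on the bench. I carry it to its recess.

Call:
{"method": "send_rows", "body": {
  "series": [
    [[1.2, 0.05, 0, 0, 0, 0, -1], [2.2, 0.12, 0, 0, 0, 0, -1], [2.6, 0.14, 0, 0, 0, 0, -1], [2.6, 0.14, 0, 0, 0, 0, -1], [2.6, 0.14, 0, 0, 0, 0, -1], [2.6, 0.14, 0, 0, 0, 0, -1], [2.6, 0.14, 0, 0, 0, 0, -1], [2.6, 0.14, 0, 0, 0, 0, -1], [2.2, 0.12, 0, 0, 0, 0, -1], [1.4, 0.08, 0, 0, 0, 0, -1]]
  ]
}}

```text
time: 26.62
eef_pos: [0.4917, 0.1488, 0.1336]
tcp_rot: [0.604, 0.797, -0.0, -0.001]
contact_force: [-0.1, -0.1, -2.7]
opening: 0.505
finger_force: 61.3
```

Call:
{"method": "send_rows", "body": {
  "series": [
    [[0, 0, 1, 0, 0, 0, -1], [0, 0, 1.5, 0, 0, 0, -1], [0, 0, 1, 0, 0, 0, -1], [0, 0, 0.5, 0, 0, 0, -1], [0, 0, 0, 0, 0, 0, -1], [0, 0, 0, 0, 0, 0, -1]]
  ]
}}

```text
time: 27.38
eef_pos: [0.4933, 0.1466, 0.0941]
tcp_rot: [0.605, 0.796, -0.0, 0.0]
contact_force: [-0.0, -0.7, -2.3]
opening: 0.501
finger_force: 61.3
```

Run:
```python
from h import *
plan([.492,.147,.067],15.5,3,-1)
```

```text
from [0.4933 0.1466 0.0941] yaw 15.5 turn -0.0 q [ 0.09  0.1   2.07 -0.    0.98 -0.18]
[[0.02, -0.04, 0.9, -0.0, 0.0, 0.0, -1.0], [0.02, -0.04, 0.9, -0.0, 0.0, 0.0, -1.0], [0.02, -0.04, 0.9, -0.0, 0.0, 0.0, -1.0]]
```

Call:
{"method": "send_rows", "body": {
  "series": [
    [[0.03, -0.06, 0.9, 0, 0, 0, -1], [0.03, -0.06, 0.9, 0, 0, 0, -1], [0, 0, 0.7, 0, 0, 0, -1], [0, 0, 0.5, 0, 0, 0, -1], [0, 0, 0.3, 0, 0, 0, -1], [0, 0, 0, 0, 0, 0, -1], [0, 0, 0, 0, 0, 0, -1]]
  ]
}}

```text
time: 28.25
eef_pos: [0.4918, 0.1471, 0.061]
tcp_rot: [0.605, 0.796, -0.0, -0.0]
contact_force: [0.8, 0.3, -2.5]
opening: 0.501
finger_force: 61.3
```

Call:
{"method": "send_rows", "body": {
  "series": [
    [[0, 0, 0.1, 0, 0, 0, -1], [0, 0, 0.05, 0, 0, 0, -1], [0, 0, 0, 0, 0, 0, -1]]
  ]
}}

```text
time: 28.62
eef_pos: [0.4918, 0.1471, 0.0598]
tcp_rot: [0.605, 0.796, -0.0, -0.0]
contact_force: [-2.3, -0.5, 1.9]
opening: 0.503
finger_force: 61.7
```

Call:
{"method": "send_rows", "body": {
  "series": [
    [[0, 0, 0, 0, 0, 0, 0.2], [0, 0, 0, 0, 0, 0, 0.5], [0, 0, 0, 0, 0, 0, 0.6], [0, 0, -0.5, 0, 0, 0, 0.6], [0, 0, -2, 0, 0, 0, 0.6], [0, 0, -4, 0, 0, 0, 1], [0, 0, -3, 0, 0, 0, 1], [0, 0, 0, 0, 0, 0, 1], [0, 0, 0, 0, 0, 0, 1]]
  ]
}}

```text
time: 29.75
eef_pos: [0.4909, 0.147, 0.1533]
tcp_rot: [0.605, 0.796, -0.001, -0.001]
contact_force: [-0.4, -0.5, -0.6]
opening: 0.998
finger_force: 0.0
```

Run:
```python
from h import *
save('wrist','w11'); save('scene','s11')
for f in ('w11','s11'):
    p=proj(f,[.492,.147,.078]); im=cv2.cvtColor(load(f)[0],cv2.COLOR_RGB2GRAY); r=22 if f[0]=='w' else 8; x,y=map(int,p.round())
    w=cv2.resize(im[y-r:y+r,x-r:x+r],None,fx=4,fy=4,interpolation=cv2.INTER_CUBIC); th,m=cv2.threshold(w,0,1,cv2.THRESH_BINARY_INV+cv2.THRESH_OTSU)
    cs=[c for c in cv2.findContours(m,0,1)[0] if len(c)>5]; c=max(cs,key=cv2.contourArea); e=cv2.fitEllipse(cv2.convexHull(c)); q=(e[0][0]/4+x-r,e[0][1]/4+y-r)
    print(f,p,q,np.array(e[1])/4,onz(f,q,.078))
plan([.5417,-.0736,.16],15.5,10,1)
```

```text
w11 [321.99294327 253.66478195] (322.98355293273926, 251.32705116271973) [36.13943863 38.35523224] [0.49218606 0.14871776 0.078     ]
s11 [270.90900797 241.81562226] (271.68132400512695, 242.2381420135498) [ 7.56683683 13.32503891] [0.49208288 0.1450148  0.078     ]
from [0.4904 0.1469 0.1524] yaw 15.5 turn -0.0 q [ 0.09  0.01  2.04 -0.    1.1  -0.18]
[[-2.26, -0.1, -0.08, -0.0004, -0.0001, 0.0, 1.0], [-2.26, -0.1, -0.08, -0.0004, -0.0001, 0.0, 1.0], [-2.26, -0.1, -0.08, -0.0004, -0.0001, 0.0, 1.0], [-2.26, -0.1, -0.08, -0.0004, -0.0001, 0.0, 1.0], [-2.26, -0.1, -0.08, -0.0004, -0.0001, 0.0, 1.0], [-2.26, -0.1, -0.08, -0.0004, -0.0001, 0.0, 1.0], [-2.26, -0.1, -0.08, -0.0004, -0.0001, 0.0, 1.0], [-2.26, -0.1, -0.08, -0.0004, -0.0001, 0.0, 1.0], [-2.26, -0.1, -0.08, -0.0004, -0.0001, 0.0, 1.0], [-2.26, -0.1, -0.08, -0.0004, -0.0001, 0.0, 1.0]]
```

The sleeve is seated: its bore centre measured within 2 mm of (.492,.147). Last is the block.

Call:
{"method": "send_rows", "body": {
  "series": [
    [[-1.2, -0.05, 0, 0, 0, 0, 1], [-2.4, -0.1, 0, 0, 0, 0, 1], [-2.6, -0.1, 0, 0, 0, 0, 1], [-2.6, -0.1, 0, 0, 0, 0, 1], [-2.6, -0.1, 0, 0, 0, 0, 1], [-2.6, -0.1, 0, 0, 0, 0, 1], [-2.6, -0.1, 0, 0, 0, 0, 1], [-2.6, -0.1, 0, 0, 0, 0, 1], [-2.0, -0.1, 0, 0, 0, 0, 1], [-1.4, -0.05, 0, 0, 0, 0, 1]]
  ]
}}

```text
time: 31.1
eef_pos: [0.5433, -0.0744, 0.1537]
tcp_rot: [0.605, 0.796, -0.0, -0.001]
contact_force: [0.5, -0.7, -0.4]
opening: 1.001
finger_force: 0.0
```

Call:
{"method": "send_rows", "body": {
  "series": [
    [[0, 0, 2, 0, 0, 0, 1], [0, 0, 2, 0, 0, 0, 1], [0, 0, 0, 0, 0, 0, 1], [0, 0, 0, 0, 0, 0, 1]]
  ]
}}

```text
time: 31.6
eef_pos: [0.5438, -0.0732, 0.1148]
tcp_rot: [0.605, 0.796, -0.0, 0.0]
contact_force: [-0.1, 0.1, 0.7]
opening: 1.0
finger_force: 0.0
```

Run:
```python
from h import *
save('wrist','w12'); save('scene','s12')
plan([.5428,-.0775,.04],15.5,5,1)
print('rack',[onz('top0',p,.045).round(3) for p in [(195,171),(236,176),(243,103)]])
a=np.zeros((600,800,3),np.uint8); a[:480,:640]=load('w12')[0]; a[280:,480:]=cv2.resize(load('s12')[0][170:330,230:390],(320,320))
cv2.imwrite('pics/c12.png',a[:,:,::-1])
print([proj('w12',p).round(0).tolist() for p in np.array([.5417,-.0736,.025])+np.array([[np.cos(t)*u-np.sin(t)*v,np.sin(t)*u+np.cos(t)*v,0] for t in [np.radians(-74.5)] for u,v in [(-.031,-.031),(-.031,.031),(.031,.031),(.031,-.031)]])])
```

```text
from [ 0.5441 -0.0733  0.1154] yaw 15.5 turn -0.0 q [-0.32  0.14  1.98 -0.    1.02 -0.59]
[[-0.07, -0.05, 1.51, 0.0002, 0.0002, 0.0001, 1.0], [-0.07, -0.05, 1.51, 0.0002, 0.0002, 0.0001, 1.0], [-0.07, -0.05, 1.51, 0.0002, 0.0002, 0.0001, 1.0], [-0.07, -0.05, 1.51, 0.0002, 0.0002, 0.0001, 1.0], [-0.07, -0.05, 1.51, 0.0002, 0.0002, 0.0001, 1.0]]
rack [array([0.675, 0.272, 0.045]), array([0.667, 0.208, 0.045]), array([0.784, 0.2  , 0.045])]
[[270.0, 201.0], [364.0, 201.0], [361.0, 287.0], [274.0, 287.0]]
```

View pics/c12.png

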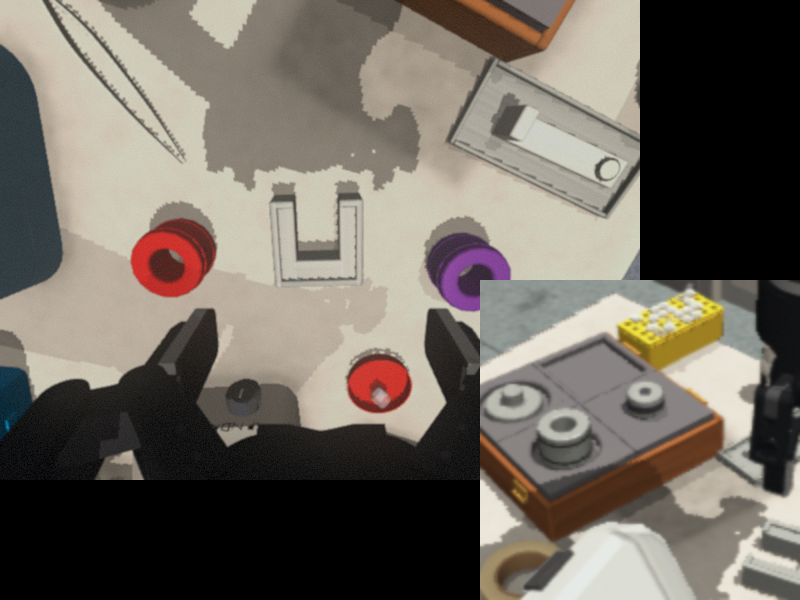

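The block is at columns 271–363, rows 198–287, as predicted, and the plunger and sleeve sit in their places. I'll descend on the block.

Call:
{"method": "send_rows", "body": {
  "series": [
    [[-0.07, -0.06, 1.5, 0, 0, 0, 1], [-0.07, -0.06, 1.5, 0, 0, 0, 1], [-0.07, -0.06, 1.5, 0, 0, 0, 1], [-0.07, -0.06, 1.5, 0, 0, 0, 1], [-0.07, -0.06, 1.5, 0, 0, 0, 1], [0, 0, 1.5, 0, 0, 0, 1], [0, 0, 1.0, 0, 0, 0, 1], [0, 0, 0, 0, 0, 0, 1], [0, 0, 0, 0, 0, 0, 1]]
  ]
}}

```text
time: 32.83
eef_pos: [0.5418, -0.0774, 0.0147]
tcp_rot: [0.605, 0.796, -0.0, 0.0]
contact_force: [0.2, -0.0, 1.0]
opening: 0.998
finger_force: 0.0
```

Run:
```python
from h import *
plan([.5428,-.0775,.006],15.5,2,1)
```

```text
from [ 0.5418 -0.0774  0.0147] yaw 15.5 turn -0.0 q [-0.33  0.29  2.02 -0.    0.83 -0.6 ]
[[-0.02, 0.05, 0.43, -0.0, 0.0002, 0.0003, 1.0], [-0.02, 0.05, 0.43, -0.0, 0.0002, 0.0003, 1.0]]
```

Call:
{"method": "send_rows", "body": {
  "series": [
    [[-0.02, 0.05, 0.4, 0, 0, 0, 1], [-0.02, 0.05, 0.4, 0, 0, 0, 1], [0, 0, 0, 0, 0, 0, 0.6], [0, 0, 0, 0, 0, 0, 0.2], [0, 0, 0, 0, 0, 0, -0.2], [0, 0, 0, 0, 0, 0, -1], [0, 0, 0, 0, 0, 0, -1], [0, 0, 0, 0, 0, 0, -1]]
  ],
  "force": 70
}}

```text
time: 33.83
eef_pos: [0.5429, -0.0776, 0.0068]
tcp_rot: [0.605, 0.796, -0.0, 0.0]
contact_force: [1.2, 0.8, 5.3]
opening: 0.704
finger_force: 77.3
```

Call:
{"method": "send_rows", "body": {
  "series": [
    [[0, 0, -0.5, 0, 0, 0, -1], [0, 0, -1, 0, 0, 0, -1], [0, 0, -1.5, 0, 0, 0, -1], [0, 0, -2, 0, 0, 0, -1], [0, 0, -2, 0, 0, 0, -1], [0, 0, -2, 0, 0, 0, -1], [0, 0, -1.5, 0, 0, 0, -1], [0, 0, -0.8, 0, 0, 0, -1], [0, 0, 0, 0, 0, 0, -1], [0, 0, 0, 0, 0, 0, -1]]
  ]
}}

```text
time: 35.08
eef_pos: [0.5419, -0.0772, 0.1183]
tcp_rot: [0.605, 0.796, -0.001, -0.001]
contact_force: [0.0, 0.1, -4.5]
opening: 0.707
finger_force: 76.5
```

Run:
```python
from h import *
save('wrist','w13')
plan([.598,.2196,.12],-9.4,12,-1)
# held block: top-face mask check via corner prediction
im=load('w13')[0]; s=ctrl.get_state(); z=s['eef_pos'][2]-.0068
g=cv2.cvtColor(im,cv2.COLOR_RGB2HSV); m=((g[...,1]<25)&(g[...,2]>110)).astype(np.uint8); m[:180]=0
p=proj('w13',[s['eef_pos'][0],s['eef_pos'][1],z+.025]); print(p, z)
```

```text
from [ 0.5418 -0.0772  0.1182] yaw 15.5 turn -24.9 q [-0.33  0.13  1.98 -0.    1.03 -0.6 ]
[[2.26, 1.11, -0.02, -0.0002, -0.0001, 0.0363, -1.0], [2.3, 1.03, -0.02, -0.0002, -0.0001, 0.0363, -1.0], [2.33, 0.95, -0.02, -0.0002, -0.0001, 0.0363, -1.0], [2.37, 0.86, -0.02, -0.0002, -0.0001, 0.0363, -1.0], [2.39, 0.78, -0.01, -0.0002, -0.0001, 0.0363, -1.0], [2.42, 0.69, -0.01, -0.0002, -0.0001, 0.0363, -1.0], [2.44, 0.6, -0.01, -0.0002, -0.0001, 0.0363, -1.0], [2.46, 0.51, -0.01, -0.0002, -0.0001, 0.0363, -1.0], [2.48, 0.42, -0.01, -0.0002, -0.0001, 0.0363, -1.0], [2.5, 0.33, -0.02, -0.0002, -0.0001, 0.0363, -1.0], [2.51, 0.24, -0.02, -0.0002, -0.0001, 0.0363, -1.0], [2.51, 0.15, -0.02, -0.0002, -0.0001, 0.0363, -1.0]]
[319.37374961 334.10670349] 0.11136357294154019
```

Call:
{"method": "send_rows", "body": {
  "series": [
    [[2.26, 1.11, -0.02, 0, 0, 0.036, -1], [2.3, 1.03, -0.02, 0, 0, 0.036, -1], [2.33, 0.95, -0.02, 0, 0, 0.036, -1], [2.37, 0.86, -0.02, 0, 0, 0.036, -1], [2.39, 0.78, -0.01, 0, 0, 0.036, -1], [2.42, 0.69, -0.01, 0, 0, 0.036, -1], [2.44, 0.6, -0.01, 0, 0, 0.036, -1], [2.46, 0.51, -0.01, 0, 0, 0.036, -1], [2.48, 0.42, -0.01, 0, 0, 0.036, -1], [2.5, 0.33, -0.02, 0, 0, 0.036, -1]]
  ]
}}

```text
time: 36.38
eef_pos: [0.5886, 0.1706, 0.1194]
tcp_rot: [0.738, 0.675, -0.001, -0.001]
contact_force: [0.5, 0.1, -2.9]
opening: 0.702
finger_force: 76.5
```

Call:
{"method": "send_rows", "body": {
  "series": [
    [[2.51, 0.24, -0.02, 0, 0, 0.036, -1], [2.51, 0.15, -0.02, 0, 0, 0.036, -1], [0, 0, 0, 0, 0, 0, -1], [0, 0, 0, 0, 0, 0, -1], [0, 0, 0, 0, 0, 0, -1]]
  ]
}}

```text
time: 37.0
eef_pos: [0.598, 0.2185, 0.1206]
tcp_rot: [0.762, 0.648, -0.001, -0.0]
contact_force: [0.3, 0.5, -3.0]
opening: 0.703
finger_force: 76.4
```

Run:
```python
from h import *
save('scene','s14'); save('wrist','w14')
plan([.598,.2196,.057],-9.4,6,-1)
```

```text
from [0.5982 0.2186 0.1209] yaw -9.3 turn -0.1 q [ 0.19  0.31  1.76 -0.    1.07  0.35]
[[0.02, -0.01, 1.07, -0.0002, 0.0001, 0.0004, -1.0], [0.02, -0.01, 1.07, -0.0002, 0.0001, 0.0004, -1.0], [0.02, -0.01, 1.07, -0.0002, 0.0001, 0.0004, -1.0], [0.02, -0.01, 1.07, -0.0002, 0.0001, 0.0004, -1.0], [0.02, -0.01, 1.07, -0.0002, 0.0001, 0.0004, -1.0], [0.02, -0.01, 1.07, -0.0002, 0.0001, 0.0004, -1.0]]
```

Call:
{"method": "send_rows", "body": {
  "series": [
    [[0.02, -0.01, 1.1, 0, 0, 0, -1], [0.02, -0.01, 1.1, 0, 0, 0, -1], [0.02, -0.01, 1.1, 0, 0, 0, -1], [0.02, -0.01, 1.1, 0, 0, 0, -1], [0.02, 0, 1.0, 0, 0, 0, -1], [0.02, 0, 0.7, 0, 0, 0, -1], [0, 0, 0.4, 0, 0, 0, -1], [0, 0, 0, 0, 0, 0, -1], [0, 0, 0, 0, 0, 0, -1]]
  ]
}}

```text
time: 38.22
eef_pos: [0.5984, 0.2207, 0.0565]
tcp_rot: [0.762, 0.648, 0.0, 0.0]
contact_force: [-0.8, -0.2, -2.9]
opening: 0.707
finger_force: 76.4
```

Call:
{"method": "send_rows", "body": {
  "series": [
    [[-0.05, 0, 0.3, 0, 0, 0, -1], [0, 0, 0.25, 0, 0, 0, -1], [0, 0, 0.1, 0, 0, 0, -1], [0, 0, 0, 0, 0, 0, -1], [0, 0, 0, 0, 0, 0, -1]]
  ]
}}

```text
time: 38.85
eef_pos: [0.598, 0.2202, 0.0496]
tcp_rot: [0.762, 0.648, -0.0, -0.0]
contact_force: [-1.1, 0.5, -2.6]
opening: 0.705
finger_force: 76.4
```

Call:
{"method": "send_rows", "body": {
  "series": [
    [[0, 0, 0.1, 0, 0, 0, -1], [0, 0, 0.05, 0, 0, 0, -1], [0, 0, 0, 0, 0, 0, -1]]
  ]
}}

```text
time: 39.22
eef_pos: [0.5982, 0.2202, 0.0488]
tcp_rot: [0.762, 0.648, -0.0, -0.0]
contact_force: [-3.3, -1.1, 2.2]
opening: 0.704
finger_force: 77.0
```

Contact force shows the block is on the recess floor. I release it and withdraw.

Call:
{"method": "send_rows", "body": {
  "series": [
    [[0, 0, 0, 0, 0, 0, 0.6], [0, 0, 0, 0, 0, 0, 0.75], [0, 0, 0, 0, 0, 0, 0.8], [0, 0, 0, 0, 0, 0, 0.8], [0, 0, -0.5, 0, 0, 0, 0.8], [0, 0, -2, 0, 0, 0, 0.8], [0, 0, -4, 0, 0, 0, 0.9], [0, 0, -4, 0, 0, 0, 1], [0, 0, -3, 0, 0, 0, 1], [0, 0, 0, 0, 0, 0, 1]]
  ]
}}

```text
time: 40.48
eef_pos: [0.6005, 0.2207, 0.1886]
tcp_rot: [0.762, 0.648, 0.004, 0.002]
contact_force: [0.6, 0.6, -0.2]
opening: 0.998
finger_force: 0.0
```

Call:
{"method": "send_rows", "body": {
  "series": [
    [[4, 0, -3, 0, 0, 0, 1], [-6, 0, -2, 0, 0, 0, 1], [-6, 0, -1, 0, 0, 0, 1], [-4, 0, 0, 0, 0, 0, 1], [0, 0, 0, 0, 0, 0, 1], [0, 0, 0, 0, 0, 0, 1]]
  ]
}}

```text
time: 41.22
eef_pos: [0.5786, 0.1027, 0.2421]
tcp_rot: [0.762, 0.648, -0.001, -0.001]
contact_force: [0.2, 0.4, -0.5]
opening: 1.004
finger_force: 0.0
```

Run:
```python
from h import *
save('wrist','w15'); save('scene','s15'); s=ctrl.get_state(); print(s['time'],s['eef_pos'],s['contact_force'])
# block: bright top face inside the recess; expected corners, plus leg outer edges by gradient along insert x and y lines
t=np.radians(-9.4); ex=np.array([np.cos(t),np.sin(t),0]); ey=np.array([-np.sin(t),np.cos(t),0]); C=np.array([.599,.2235,.067])
g=cv2.GaussianBlur(cv2.cvtColor(load('w15')[0],cv2.COLOR_RGB2GRAY),(3,3),0); print(g.shape,proj('w15',C))
def line(a,b,o):
    r=[]
    for u in np.arange(-.046,.0461,.002):
        p=proj('w15',C+a*u+b*o); r.append(int(g[int(round(p[1])),int(round(p[0]))]) if 0<=p[0]<639 and 0<=p[1]<479 else -1)
    return r
print('u',[int(v) for v in np.arange(-46,47,2)])
print('along x, at closed wall',line(ex,ey,-.022)); print('along x, open',line(ex,ey,.015)); print('along y, leg +',line(ey,ex,.024)); print('along y, leg -',line(ey,ex,-.024))
```

```text
41.325 [0.57882671 0.10339868 0.2422304 ] [-0.08856511 -0.20492568  0.23862016]
(480, 640) [322.03039726  67.18210216]
u [-46, -44, -42, -40, -38, -36, -34, -32, -30, -28, -26, -24, -22, -20, -18, -16, -14, -12, -10, -8, -6, -4, -2, 0, 2, 4, 6, 8, 10, 12, 14, 16, 18, 20, 22, 24, 26, 28, 30, 32, 34, 36, 38, 40, 42, 44, 46]
along x, at closed wall [80, 69, 83, 78, 65, 76, 84, 83, 90, 110, 101, 107, 113, 115, 155, 182, 182, 181, 183, 182, 183, 184, 183, 184, 184, 181, 186, 172, 172, 186, 188, 185, 179, 181, 186, 186, 128, 157, 181, 142, 140, 115, 81, 119, 140, 127, 117]
along x, open [81, 68, 86, 100, 99, 110, 131, 118, 167, 167, 156, 182, 182, 185, 182, 133, 114, 135, 134, 135, 136, 135, 136, 136, 136, 135, 135, 136, 114, 89, 98, 166, 183, 183, 184, 179, 143, 180, 156, 136, 137, 115, 84, 109, 133, 133, 113]
along y, leg + [82, 77, 87, 84, 77, 74, 76, 92, 108, 171, 187, 168, 186, 188, 191, 189, 189, 182, 178, 179, 187, 186, 187, 181, 178, 184, 185, 184, 184, 178, 174, 170, 174, 173, 169, 150, 150, 131, 177, 181, 122, 108, 83, 112, 134, 127, 123]
along y, leg - [81, 73, 82, 82, 74, 68, 68, 68, 77, 107, 106, 105, 107, 110, 113, 112, 116, 109, 123, 169, 173, 178, 179, 180, 181, 181, 182, 181, 182, 182, 182, 182, 181, 182, 181, 181, 164, 155, 182, 125, 111, 109, 76, 104, 133, 128, 116]
```

The block measures −31 to +31 mm along x and −29 to +33 mm along y about the recess centre, seated and square. Everything is released, so I hand in.

```bash
python3 -c "
from plant import ctrl
print(ctrl.sign_off())"
```

```text
the job is handed in; nothing more can be done
None
```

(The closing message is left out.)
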